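Zero the kitchen scale, then hold the walnut plate over its pan, turned a quarter turn

ROBOT

A 7-joint arm with a two-finger parallel gripper is mounted at the origin on the work surface. World frame = base frame: x ahead of the robot, y to its left, z up, the work surface at z = 0. Lengths are in mm, angles in degrees, forces in N, time in s.
With the tool pointing down it reaches from about 425 to 875 mm from the base axis. Payload 4.7 kg.
Tool frame: the origin (TCP) lies midway between the tips of the shut fingers; the grasp point (between the pads) lies manip.grip_point_offset behind it (manip.grip_point_offset is the distance from the TCP to the grasp point, in mm); x points along the fingers, z is the direction in which the jaws open and shut, and the axes are right-handed (so a half turn about x gives the same grasp; the last joint's range is limited). The gripper opens to 87 mm and grips with 3 to 60 N. Pads are 19 mm wide; open, the fingers measure 117 mm over their backs; the gripper's body (75 mm by 190 mm) begins 51 mm behind the grasp point.
Start: joints at [67.787, 18.392, -4.016, 83.108, 1.295, 78.541, -3.26], TCP at [254.181, -598.265, 184.587] pointing down, gripper open.
Joint ranges: [-163.93, 163.93], [-17.29, 119.83], [-79.2, 71.16], [3.27, 140.29], [-89.18, 269.18], [5.43, 117.66], [-154.24, 154.24]. Speed limits (degrees/s): [147.25, 147.25, 180, 180, 180, 180, 180].

INTERFACE

Orientations are given as a 3x3 rotation matrix whose columns are the frame's x, y, z axes.
In Python, from rig import manip, imaging, models gives the robot as it stands.
- The arm moves only by the tool drive_tool, never from a script. Its argument "series" is a list of rows, each a list of 7 numbers: the shift along the tool's x, y, z in mm, then the turn, a rotation vector about the tool's x, y, z in degrees, then the closure, from 0 (fully open) to 1 (shut). A call has exactly 5 rows; each row shifts and turns the pose as measured when the row begins, along the tool's axes as they then stand; what a row does not reach is not made up. A row lasts 1/8 s, in which the tool goes at most 62.5 mm and 10.7 degrees, less where a joint would pass 70% of its speed; a pose out of reach is approached as far as the arm can. A call with a gripper value outside its range is refused whole. The fingers move at their own pace and stop on an object; "force" is the grip in N (left out, the last holds). Time passes only in rows, so rows that do not move let the fingers close, or fill a call up. It gives the time, the measured TCP pose, the force and the opening at its end, in the units of the state.
- manip.sense(): the state, without advancing time (a new reading comes with each control period).
- imaging.get_image(name): name is "side" or "top"; returns a dict with "frame" (480x640x3 uint8, red, green, blue), "fx", "fy", "cx", "cy" (pixels), "pose" (4x4, takes a point from camera to world coordinates). Camera axes: x right, y down, z forward; pixel columns grow to the right and rows downward; lengths in mm; the calibration is good to about 2 mm. A picture is of the moment at which its call begins. There is no depth.
- manip.hand_in(): hands the job in, once; it reports no verdict.
Trained networks look in the newest picture that a camera, given by its name, has taken for a name from the list of things; names that differ only in an ending like _2 or _b are one class to them, and where a whole thing is asked for, a point or a joint stands for the part that bears it (a point fixed in the world has none). Each returns a list of dicts, best first, with "score" (0 to 1); they miss things now and then, are a little off and sometimes report something else, mostly with a low value. They report only what shows in the picture. A call takes as long as a camera call. They do not tell look-alikes from the thing itself.
- models.cut_out(label, camera): "pixels" (480x640 bool, what is visible of it) and "position" ([column, row] in pixels, amid what is visible of it).
The state is a dict: "time_s": time; "q": joint angles; "joint_velocities": joint speeds; "tau": joint torques, N m; "tcp_pos": TCP position; "ee_rot": TCP orientation; "ft_force": force on the tool from outside, world axes, zero at the start; "wrist_torque": the same for the moment, N m; "opening": opening from 0.0 (shut) to 1.0 (fully open).
Only numpy, scipy, OpenCV 4.12 (cv2) and the standard library are available. Lean on these libraries where they do the work, as an engineer would, in place of code of your own. Each camera call takes 0.05 s, during which the arm holds its last target.

TASK

Turn the knob on the kitchen scale until its pointer stands at the big zero mark, leaving it there. Then lift the dished steel plate by the wooden grip of its arched handle, and with the walnut staying in the middle turn it a quarter turn, so that the handle runs along the long side of the scale, and hold it level and still over the middle of the round pan, a few centimetres clear of it. Finish while still holding the plate there, not putting it down, and leave all the other things where they are.

Things in the scene. Friction and masses are not known exactly. Their poses are not given: they have to be found in the camera images.
- scale: fixed white kitchen scale, a low box 190 (its x) x 300 (its y) x 55 mm high; origin at the centre of its underside, z up. Near its +y end, on a short neck, is a round steel pan 140 mm across; on its -y half a paper dial with the zero knob flat on the deck. The two things above the deck are the pan (top 75 mm above the table) and the knob (top 102 mm above the table)
- pan_top (a point): centre of the pan's flat upper face, 75 mm above the table, at (0, 75, 75) mm in the scale's frame; axes as the scale's
- zero_mark (a point): middle of the big zero mark on the dial, a black stroke 18 x 5 mm, 46 mm from the knob's axis towards the scale's +x; the small ticks are 15 degrees apart. The mark lies flat on the deck
- knob_grip (a point): on the knob's axis, 88 mm above the table (33 mm above the scale's deck); turns with the knob. The knob is a black bar grip 44 mm long (its x), 14 mm thick (its y), from 66 to 102 mm above the table, on a round foot 40 mm across; the pointer is at the bar's +x end, with a white stroke on top of that half. Grip it across its 14 mm thickness
- zero_knob (a joint): angle of the knob in rad, 0 when the pointer stands at the zero mark, positive anticlockwise seen from above; starts between 0.45 and 1.25; range -1.6 to 1.6; turns with light friction (0.03 N m) and stays where it is left
- plate: loose steel dished plate, 176 mm across, rim 26 mm high, 0.22 to 0.37 kg, on a flat foot 90 mm across, origin at the centre of its underside, z up. An arched steel handle rises over it from rim to rim along the plate's y, up to 103 mm above its underside. It stands on the table on the scale's -y side, its handle roughly across the scale's length (within about 10 degrees). Either way round is the same
- plate_grip (a point): centre of the wooden grip in the middle of the arched handle, 95 mm above the plate's underside, straight above the plate's centre; the grip is 16 mm thick (plate x) and 16 mm high, 60 mm long (plate y); axes as the plate's. Pinch it across its 16 mm thickness; the top of the walnut is 54 mm below the grip's centre
- plate_in (a point): centre of the plate's inner floor, 7 mm above its underside: flat within about 17 mm of the centre, then rising at about 11 degrees to about 52 mm radius and at about 24 degrees to the rim
- walnut_center (a point): centre of the loose walnut, a ball 34 mm across, 12 to 21 g, lying in the middle of the plate; it rolls freely
- mug: bystander, leave alone: red plastic mug, 76 mm wide, 85 mm high, side handle; origin at centre of underside
- glass_bowl: bystander, leave alone: small clear glass bowl, 100 mm across, 45 mm high; origin at centre of underside
- jar: bystander, leave alone: glass jar with steel cap, 64 mm across, 100 mm high; origin at centre of underside
- tumbler: bystander, leave alone: steel tumbler, 56 mm across, 70 mm high, beside the gap between plate and scale; origin at centre of underside
- flat_plate: bystander, leave alone: ordinary low steel plate without handle, 170 mm across, 16 mm high; origin at centre of underside; not the plate to carry
- whisk: bystander, leave alone: steel whisk lying flat, 245 mm long, about 45 mm thick at the wires; origin under its middle
- chakla: bystander: heavy round chakla board, 220 mm across, 32 mm high with a wooden rolling pin on it (70 mm high in all), on the right of the plate; fixed; origin at the centre of its underside
Not all that is in view belongs to the job. There is more than one size of the part that bears walnut_center; the job needs the smallest. Leave any blue look-alike of the plate alone.

How it is judged:
By the outcome, as a careful person would: the job done as asked, in the order asked, and still so for the second after the job is handed in, while the arm keeps its last pose, push and grip.
It also fails if it takes over 64 s, if anything falls off the work surface, if the arm or the gripper's body presses on something with over 40 N, if the wrist force passes 120 N, or if a joint passes its speed limit or range.

## Working session

There is one attempt and no reset: what is moved stays moved. The work goes in short steps, Python scripts to look and compute and a tool call to move; the robot and the scene stay as the last step left them, time stands still between calls to the robot, and variables do not carry over. Pictures are saved under pics/ and viewed, and the job is handed in when it is done.

Besides the shell and the picture viewer there is one more tool, called after ">>>" as a command line: name --pt "numbers of a row" for each row, then --argument value for the rest. drive_tool: Moves the arm, as the interface text tells. Its arguments: {"type":"object","properties":{"series":{"type":"array"},"force":{"type":"number"}},"required":["series"]}

```bash
ls; mkdir -p pics; python3 - <<'E'
from rig import manip, imaging, models
import cv2
print(manip.sense(), manip.grip_point_offset)
for n in ("top","side"):
    r=imaging.get_image(n); cv2.imwrite(f"pics/{n}0.png",r["frame"][:,:,::-1]); print(n,r["fx"],r["fy"],r["cx"],r["cy"],r["pose"])
    for l in ("scale","plate","walnut_center","zero_knob","mug","tumbler"):
        print(l,[(round(d["score"],2),d["position"],int(d["pixels"].sum())) for d in models.cut_out(l,n)])
E
```

```text
pics
{'time_s': 0.0, 'q': array([67.78746378, 18.43998578, -4.01503974, 83.17473922,  1.29394421,
       78.54187627, -3.26064379]), 'joint_velocities': array([-0.03790141, -0.07038723, -0.04983373, -0.02104978,  0.01169104,
       -0.02242989, -0.01853885]), 'tau': array([-2.57526281e-04, -4.91283524e+01, -4.03586794e-01, -3.12527597e+01,
       -6.36811322e-02,  4.37008752e-02,  1.95080474e-04]), 'tcp_pos': array([ 253.89081434, -597.67427864,  183.45245719]), 'ee_rot': array([[-8.39624077e-04,  9.20361810e-01,  3.91067044e-01],
       [ 1.75609585e-03,  3.91067936e-01, -9.20360139e-01],
       [-9.99998106e-01, -8.60053201e-05, -1.94459361e-03]]), 'ft_force': array([ 0.15933533, -0.53220356,  0.01470574]), 'wrist_torque': array([0.02795575, 0.01032139, 0.01288821]), 'opening': 0.9955399412509023} 18.700000000000003
top 538.1137945259186 538.1137945259186 314.91149481770543 239.84842614070158 [[-1.87985014e-02 -9.88360344e-01  1.50965048e-01  3.04749613e+02]
 [-9.99818648e-01  1.90431361e-02  1.74797021e-04 -2.88189961e+01]
 [-3.04761040e-03 -1.50934385e-01 -9.88539086e-01  1.66750
[... 416 characters left out ...]
 302)]
side 564.2381030748822 564.2381030748822 317.9615604344274 235.2338455348413 [[ 9.70216024e-01 -1.52426148e-01  1.88274097e-01  3.03137386e+02]
 [-2.42111049e-01 -5.84675509e-01  7.74297611e-01 -1.03969094e+03]
 [-7.94394864e-03 -7.96819188e-01 -6.04165602e-01  8.85135040e+02]
 [ 0.00000000e+00  0.00000000e+00  0.00000000e+00  1.00000000e+00]]
scale [(0.64, [314.9, 220.6], 6517)]
plate [(0.62, [230.6, 328.2], 1957), (0.58, [351.0, 316.0], 3846)]
walnut_center [(0.54, [262.5, 295.3], 373)]
zero_knob [(0.78, [320.3, 225.0], 258), (0.75, [347.3, 315.2], 198), (0.41, [242.5, 221.7], 276)]
mug [(0.92, [356.9, 175.7], 962)]
tumbler [(0.96, [402.2, 245.1], 713), (0.68, [354.0, 314.3], 3813)]
```

View pics/top0.png

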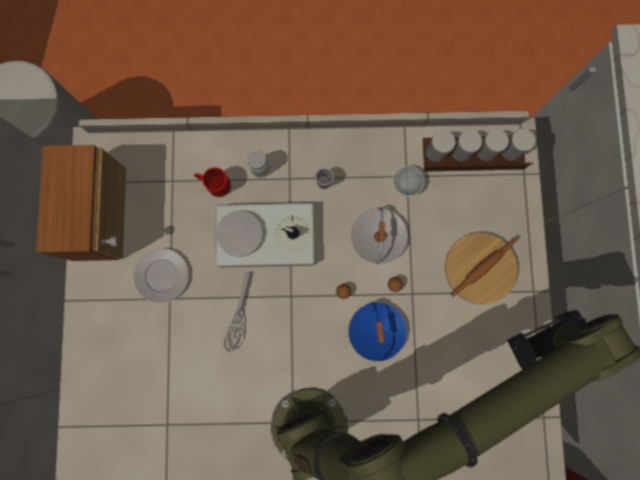

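View pics/side0.png

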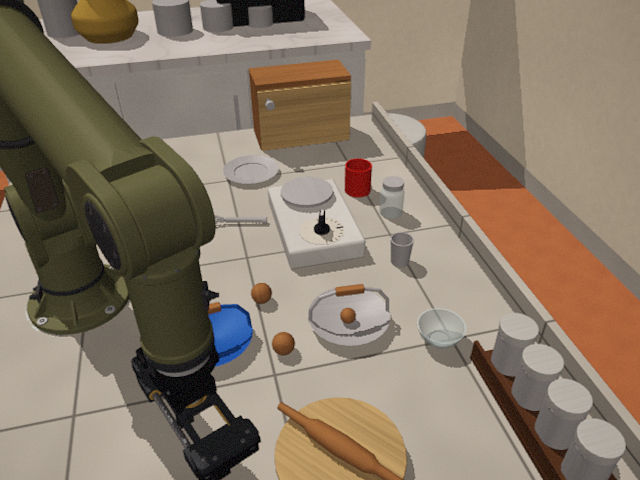

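The plate candidates in the top view are the steel one at (380,237) and the blue look-alike at (377,331). The steel one fits, since it has the handle and a small walnut inside. The two larger balls lie on the table at (344,291) and (395,284). I'll enlarge a crop to confirm and measure.

```bash
cat > h.py <<'E'
import numpy as np, cv2
from rig import manip, imaging, models
def unproj(r,px,z):
    P=np.array(r["pose"]); d=P[:3,:3]@np.array([(px[0]-r["cx"])/r["fx"],(px[1]-r["cy"])/r["fy"],1.0])
    o=P[:3,3]; return o+d*(z-o[2])/d[2]
def proj(r,p):
    P=np.array(r["pose"]); c=P[:3,:3].T@(np.array(p)-P[:3,3]); return np.array([c[0]/c[2]*r["fx"]+r["cx"],c[1]/c[2]*r["fy"]+r["cy"]])
def crop(r,x0,y0,w,h,s,fn):
    f=r["frame"][y0:y0+h,x0:x0+w,::-1]; cv2.imwrite(fn,cv2.resize(f,None,fx=s,fy=s,interpolation=cv2.INTER_CUBIC))
E
python3 - <<'E'
from h import *
t=imaging.get_image("top"); s=imaging.get_image("side")
crop(t,205,190,215,90,3.7,"pics/topc.png")
crop(s,260,160,180,190,3.1,"pics/sidec.png")
for n,r in (("top",t),("side",s)):
    for l,z in (("scale",55),("knob_grip",90),("plate_grip",95),("plate",26),("walnut_center",24),("pan_top",75),("zero_mark",55)):
        for d in models.cut_out(l,n):
            m=d["pixels"].astype(np.uint8); 
            (c,wh,a)=cv2.minAreaRect(cv2.findNonZero(m))
            print(n,l,round(d["score"],2),d["position"],unproj(r,d["position"],z).round(0)[:2],"rect",np.round(c,1),np.round(wh,1),round(a,1),unproj(r,c,z).round(0)[:2])
E
```

```text
top scale 0.97 [264.0, 239.1] [556. 126.] rect [264.  234.5] [98. 63.] 0.0 [570. 126.]
top knob_grip 0.58 [292.4, 232.9] [568.  38.] rect [291. 232.] [12. 14.] 90.0 [571.  42.]
top plate_grip 0.74 [377.4, 232.5] [ 563. -214.] rect [378.5 235. ] [55.9 54.4] 45.0 [ 556. -217.]
top plate_grip 0.63 [376.0, 328.6] [ 283. -200.] rect [376. 331.] [58. 56.] 90.0 [ 276. -199.]
top plate 0.91 [380.1, 236.1] [ 563. -230.] rect [378.5 235. ] [55.9 55.9] 45.0 [ 567. -225.]
top plate 0.79 [379.8, 329.8] [ 278. -219.] rect [376.5 331. ] [58. 57.] 90.0 [ 275. -208.]
top plate 0.68 [263.2, 237.6] [566. 131.] rect [264.5 234.5] [63. 97.] 90.0 [575. 127.]
top walnut_center 0.64 [344.0, 288.1] [ 405. -114.] rect [343. 291.] [14. 14.] 0.0 [ 397. -111.]
top walnut_center 0.54 [394.1, 282.6] [ 419. -268.] rect [394.  283.5] [14.3 13.9] 63.4 [ 416. -267.]
top pan_top 0.55 [263.0, 235.4] [564. 127.] rect [264.  234.7] [63.7 99.4] 88.6 [566. 124.]
top zero_mark 0.87 [263.8, 235.2] [568. 126.] rect [263.6 234.2] [ 64.3 100.1] 88.8 [571. 127.]
side scale 0.81 [313.5, 219.6] [567.  91.] rect [315.6 221.9] [94.9 
[... 666 characters left out ...]
] 79.3 [ 320. -210.]
side plate 0.65 [351.9, 313.9] [ 574. -226.] rect [348.5 315.3] [60.2 82.3] 83.3 [ 565. -228.]
side plate 0.61 [440.7, 325.0] [ 743. -303.] rect [441.  328.5] [39. 48.] 90.0 [ 740. -312.]
side walnut_center 0.85 [261.9, 292.9] [ 399. -111.] rect [260.5 292.5] [21. 21.] 90.0 [ 396. -109.]
side walnut_center 0.77 [284.6, 340.9] [ 420. -263.] rect [283.  343.5] [23. 22.] 90.0 [ 416. -269.]
side walnut_center 0.6 [347.3, 316.7] [ 562. -229.] rect [347.  315.5] [14.8 14.8] 45.0 [ 563. -226.]
side pan_top 0.62 [313.7, 222.2] [558.  53.] rect [315.8 221. ] [94.4 80.8] 72.8 [565.  56.]
side zero_mark 0.71 [310.9, 224.0] [556.  74.] rect [316.1 222.1] [96.4 79.7] 71.6 [570.  78.]
```

```bash
ls pics
```

```text
side0.png
sidec.png
top0.png
topc.png
```

View pics/topc.png

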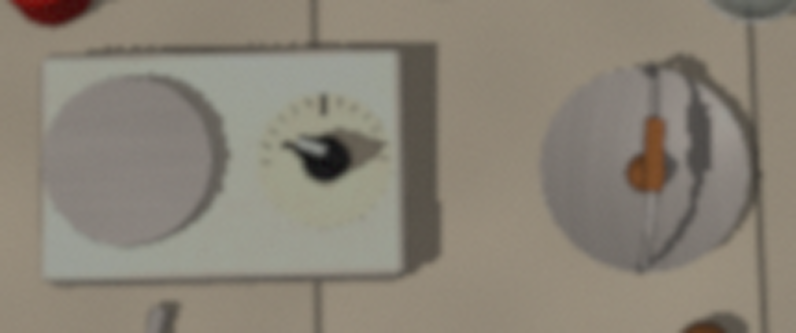

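View pics/sidec.png

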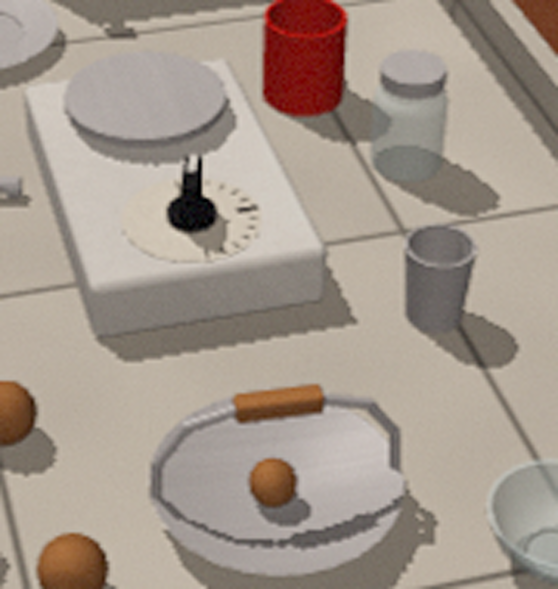

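```bash
cat > pix.py <<'E'
from h import *
def tp(c,s=3.7,o=(205,190)): return (c[0]/s+o[0],c[1]/s+o[1])
def sp(c): return tp(c,3.1,(260,160))
E
python3 - <<'E'
from pix import *
t=imaging.get_image("top"); s=imaging.get_image("side")
C=[unproj(t,tp(c),55)[:2] for c in ((42,57),(400,50),(404,275),(42,282))]
for c in C: print(c.round(1))
print("ctr",np.mean(C,0)); 
for a,b in ((0,1),(3,2),(3,0),(2,1)): d=C[b]-C[a]; print(np.hypot(*d).round(1),np.degrees(np.arctan2(d[1],d[0])).round(1))
print("zero mark top",unproj(t,tp((323,103)),55)[:2],"side",unproj(s,sp((247,209)),55)[:2])
print("pan", unproj(t,tp((128,160)),75)[:2], unproj(s,sp((146,93)),75)[:2])
print("pointer tip top",unproj(t,tp((285,145)),102)[:2], unproj(t,tp((325,140)),102)[:2])
print("foot top",unproj(t,tp((325,160)),61)[:2],"side",unproj(s,sp((191,213)),60)[:2])
print("plate rim", unproj(t,tp((649,167)),26)[:2], unproj(t,tp((652,68)),26)[:2],unproj(t,tp((641,268)),26)[:2])
f=t["frame"].astype(int); m=(f[:,:,0]>150)&(f[:,:,0]-f[:,:,2]>70)
m[:,:]&=True; m2=np.zeros(m.shape,np.uint8); m2[215:250,365:395]=m[215:250,365:395]
print(cv2.minAreaRect(cv2.findNonZero(m2)))
f=s["frame"].astype(int); m=(f[:,:,0]-f[:,:,2]>60)
m3=np.zeros(m.shape,np.uint8); m3[280:300,325:375]=m[280:300,325:375]
n,l,st,ce=cv2.connectedComponentsWithStats(m3); print(st,ce)
for c in ((321,400),(237,411),(280,404)): print("grip side",unproj(s,sp(c),95)[:2])
for c in ((653,117),(654,188),(653,150)): print("grip top",unproj(t,tp(c),95)[:2])
print("walnut side",unproj(s,sp((272,482)),24)[:2], "top", unproj(t,tp((640,173)),24)[:2])
E
```

```text
[663.5 271.3]
[663.7 -25.1]
[476.5 -25. ]
[476.4 269.6]
ctr [570.03781126 122.71183571]
296.4 -90.0
294.6 -90.0
187.1 0.5
187.2 -0.1
zero mark top [620.24911054  39.16774138] side [621.69464148  41.73764738]
pan [572.34970421 197.04496019] [575.83302177 198.95782508]
pointer tip top [577.52718418  67.93209502] [580.95962921  35.96424093]
foot top [571.59089559  37.8702152 ] side [575.38193595  41.28681324]
plate rim [ 566.26064109 -231.06818548] [ 650.52452464 -236.72500648] [ 481.68152987 -221.29536443]Traceback (most recent call last):
  File "<stdin>", line 14, in <module>
cv2.error: OpenCV(4.12.0) /io/opencv/modules/imgproc/src/convhull.cpp:143: error: (-215:Assertion failed) total >= 0 && (depth == CV_32F || depth == CV_32S) in function 'convexHull'
```

```bash
cat > ov.py <<'E'
from pix import *
def draw(r,K,ang,x0,y0,w,h,s,fn,zr=102):
    im=cv2.resize(r["frame"][y0:y0+h,x0:x0+w,::-1],None,fx=s,fy=s,interpolation=cv2.INTER_CUBIC)
    P=lambda p: tuple(int(v) for v in np.round((proj(r,p)-[x0,y0]+.5)*s-.5))
    for k in (0,):
        c,sn=np.cos(ang),np.sin(ang)
        for z,col in ((102,(0,0,255)),(66,(255,128,0))):
            q=[P((K[0]+c*a-sn*b,K[1]+sn*a+c*b,z)) for a,b in ((22,7),(22,-7),(-22,-7),(-22,7))]
            cv2.polylines(im,[np.array(q)],True,col,1)
        q=[P((K[0]+20*np.cos(a),K[1]+20*np.sin(a),60)) for a in np.linspace(0,6.28,30)]
        cv2.polylines(im,[np.array(q)],True,(0,200,0),1)
    cv2.imwrite(fn,im); return im
E
python3 - <<'E'
from ov import *
t=imaging.get_image("top"); s=imaging.get_image("side")
a=[]
for d in (50,60,70):
    a.append(np.vstack([draw(t,(573,40),np.radians(d),272,210,40,40,6,"pics/x.png"),draw(s,(573,40),np.radians(d),300,200,40,40,6,"pics/x.png")]))
cv2.imwrite("pics/kn1.png",np.hstack(a))
f=t["frame"].astype(int); g=f.min(2)
print(f[235,262],f[262,230],f[225,310],f[200,260],f[290,270])
f=t["frame"].astype(int); print(f[221:242,382-5],)
E
```

```text
[107 102  97] [156 159 151] [156 158 145] [139 129 114] [144 135 117]
[[139 133 127]
 [138 132 128]
 [137 131 124]
 [137 131 126]
 [137 131 125]
 [136 130 124]
 [135 128 123]
 [134 129 122]
 [135 129 123]
 [129 122 117]
 [110 100  94]
 [ 91  71  59]
 [ 90  60  38]
 [ 98  63  36]
 [106  67  38]
 [114  71  39]
 [116  72  41]
 [112  70  37]
 [107  68  39]
 [ 99  68  46]
 [101  83  74]]
```

View pics/kn1.png

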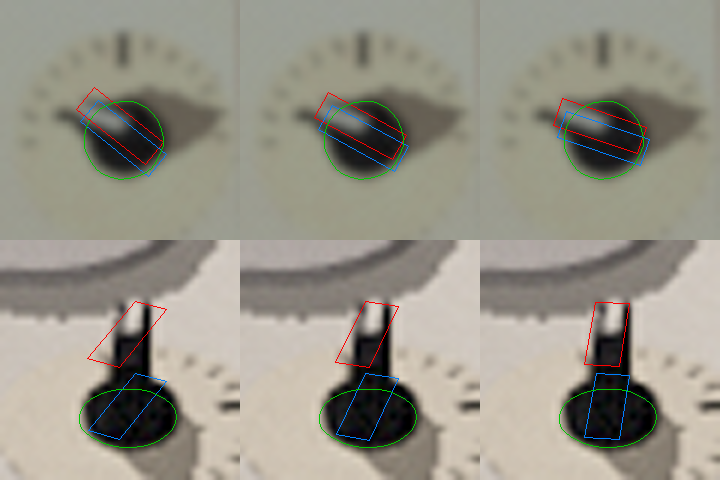

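```bash
python3 - <<'E'
from ov import *
t=imaging.get_image("top"); s=imaging.get_image("side")
a=[]
for d in (66,70,74):
    K=(575,40.5)
    a.append(np.vstack([draw(t,K,np.radians(d),272,210,40,40,6,"pics/x.png"),draw(s,K,np.radians(d),300,200,40,40,6,"pics/x.png")]))
cv2.imwrite("pics/kn2.png",np.hstack(a))
f=t["frame"].astype(float)
# scale edges: subpixel via max gradient of (b - r)
g=cv2.GaussianBlur(f[:,:,2]-f[:,:,0],(0,0),0.8)
def edge_cols(rows,c0,c1,sgn):
    out=[]
    for r in rows:
        d=np.diff(g[r,c0:c1])*sgn; i=int(np.argmax(d)); 
        if 0<i<len(d)-1:
            y0,y1,y2=d[i-1:i+2]; i=i+0.5*(y0-y2)/(y0-2*y1+y2)
        out.append((c0+i+.5,r))
    return out
def edge_rows(cols,r0,r1,sgn):
    out=[]
    for c in cols:
        d=np.diff(g[r0:r1,c])*sgn; i=int(np.argmax(d))
        if 0<i<len(d)-1:
            y0,y1,y2=d[i-1:i+2]; i=i+0.5*(y0-y2)/(y0-2*y1+y2)
        out.append((c,r0+i+.5))
    return out
L={}
for n,e in (("+y",edge_cols(range(212,258),210,222,1)),("-y",edge_cols(range(212,258),308,320,-1)),("+x",edge_rows(range(225,308),198,211,1)),("-x",edge_rows(range(225,308),258,272,-1))):
    p=np.array([unproj(t,q,55)[:2] for q in e]).astype(np.float32)
    vx,vy,x0,y0=cv2.fitLine(p,cv2.DIST_HUBER,0,.01,.01).ravel()
    print(n,np.degrees(np.arctan2(vy,vx)).round(2),x0,y0,np.median(p,0))
# wooden grip in plate
m=((f[:,:,0]-f[:,:,2]>45)).astype(np.uint8); z=np.zeros_like(m); z[210:255,360:400]=m[210:255,360:400]
n,l,st,ce=cv2.connectedComponentsWithStats(z); print(st[1:],ce[1:])
crop(t,345,200,70,70,8,"pics/pl.png")
E
```

```text
+y 1.47 543.5386 271.7102 [573.25824 272.61447]
-y 0.54 567.1816 -18.692656 [567.4257   -18.591743]
+x 89.87 670.3971 125.514206 [670.69635 119.15981]
-x 89.83 473.66647 121.40863 [473.57764 120.15362]
[[375 222  10  19 112]] [[380.22321429 232.9375    ]]
```

View pics/kn2.png

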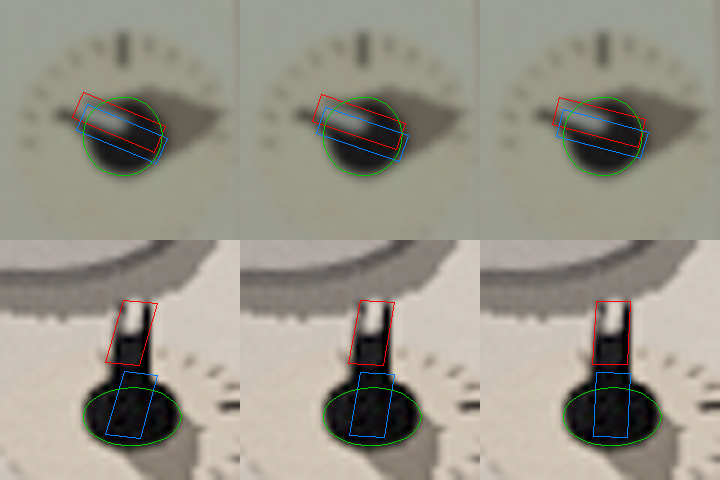

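View pics/pl.png

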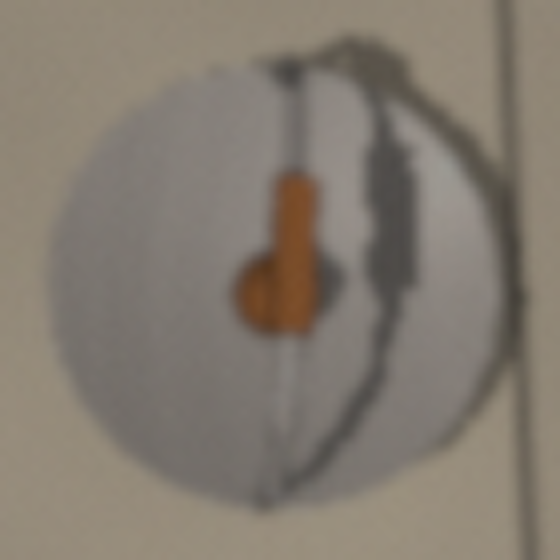

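```bash
cat > plan.py <<'E'
from h import *
from scipy.spatial.transform import Rotation as R
def Rdown(a):
    a=np.radians(a); z=np.array([np.cos(a),np.sin(a),0]); x=np.array([0,0,-1.]); return np.c_[x,np.cross(z,x),z]
def plan(pos,ang,n,clo,first=None,grasp=False):
    s=manip.sense(); p=np.array(s["tcp_pos"]);Rm=np.array(s["ee_rot"])
    T=np.array(pos,float); Rt=Rdown(ang)
    rv=(R.from_matrix(Rm.T@Rt)).as_rotvec(); 
    for i in range(n):
        Ri=Rm@R.from_rotvec(rv*i/n).as_matrix()
        d=Ri.T@((T-p)/n); print([round(float(v),1) for v in d]+[round(float(v),2) for v in np.degrees(rv/n)]+[clo])
def st():
    s=manip.sense(); z=s["ee_rot"][:,2]
    print("t",round(s["time_s"],2),"tcp",s["tcp_pos"].round(1),"jaw",np.degrees(np.arctan2(z[1],z[0])).round(2),"xax",s["ee_rot"][:,0].round(3),"F",s["ft_force"].round(1),"M",s["wrist_torque"].round(2),"open",round(s["opening"],3),"q7",s["q"][6].round(1))
E
python3 - <<'E'
from plan import *
st(); plan((574,40,180),-19,15,0)
t=imaging.get_image("top")
u=lambda c,z:unproj(t,(345+c[0]/8-.44,200+c[1]/8-.44),z)[:2].round(1)
print("ends",u((295,172),100),u((297,335),100),"rims",u((290,72),28),u((264,497),28),"walnut",u((272,297),24))
print("rim lr",u((50,290),24),u((517,290),24),u((285,62),24),u((285,508),24))
E
```

```text
t 1.8 tcp [ 254.2 -598.3  184.6] jaw -66.98 xax [-0. -0. -1.] F [-0.7 -0.1  0.5] M [ 0.03 -0.02 -0.01] open 1.004 q7 -3.3
[0.3, 36.3, -30.8, -3.2, 0.0, 0.0, 0]
[0.3, 37.9, -28.8, -3.2, 0.0, 0.0, 0]
[0.3, 39.5, -26.6, -3.2, 0.0, 0.0, 0]
[0.3, 40.9, -24.3, -3.2, 0.0, 0.0, 0]
[0.3, 42.2, -22.0, -3.2, 0.0, 0.0, 0]
[0.3, 43.4, -19.6, -3.2, 0.0, 0.0, 0]
[0.3, 44.4, -17.2, -3.2, 0.0, 0.0, 0]
[0.3, 45.3, -14.7, -3.2, 0.0, 0.0, 0]
[0.3, 46.0, -12.1, -3.2, 0.0, 0.0, 0]
[0.3, 46.6, -9.6, -3.2, 0.0, 0.0, 0]
[0.3, 47.1, -6.9, -3.2, 0.0, 0.0, 0]
[0.3, 47.4, -4.3, -3.2, 0.0, 0.0, 0]
[0.3, 47.6, -1.6, -3.2, 0.0, 0.0, 0]
[0.3, 47.6, 1.0, -3.2, 0.0, 0.0, 0]
[0.3, 47.5, 3.7, -3.2, 0.0, 0.0, 0]
ends [ 596.6 -226.6] [ 535.6 -225. ] rims [ 649.6 -235.2] [ 483.8 -219.1] walnut [ 561.8 -225.4]
rim lr [ 566.2 -139.8] [ 562.8 -320.2] [ 654.4 -233.9] [ 479.8 -227.4]
```

>>> drive_tool --pt "0 36 -31 -3.2 0 0 0" --pt "0 38 -29 -3.2 0 0 0" --pt "0 40 -27 -3.2 0 0 0" --pt "0 41 -24 -3.2 0 0 0" --pt "0 42 -22 -3.2 0 0 0" --force 20

```text
time_s: 2.48
tcp_pos: [360.4, -382.9, 183.8]
ee_rot: [[-0.001, 0.777, 0.63], [-0.002, 0.63, -0.777], [-1.0, -0.002, 0.001]]
ft_force: [0.0, -0.5, 0.1]
opening: 0.996
```

>>> drive_tool --pt "0 43 -20 -3.2 0 0 0" --pt "0 44 -17 -3.2 0 0 0" --pt "0 45 -15 -3.2 0 0 0" --pt "0 46 -12 -3.2 0 0 0" --pt "0 47 -10 -3.2 0 0 0"

```text
time_s: 3.1
tcp_pos: [468.2, -162.5, 184.6]
ee_rot: [[0.003, 0.566, 0.825], [-0.006, 0.825, -0.566], [-1.0, -0.003, 0.005]]
ft_force: [1.0, -0.3, -0.2]
opening: 0.996
```

```bash
python3 - <<'E'
from plan import *
st(); plan((574,40,150),-19,10,0)
E
```

```text
t 3.1 tcp [ 468.2 -162.5  184.6] jaw -34.46 xax [ 0.003 -0.006 -1.   ] F [ 1.  -0.3 -0.2] M [-0.02 -0.09  0.  ] open 0.996 q7 -18.7
[3.4, 22.7, -2.8, -1.55, 0.03, 0.02, 0]
[3.4, 22.8, -2.1, -1.55, 0.03, 0.02, 0]
[3.4, 22.8, -1.5, -1.55, 0.03, 0.02, 0]
[3.4, 22.8, -0.9, -1.55, 0.03, 0.02, 0]
[3.4, 22.9, -0.3, -1.55, 0.03, 0.02, 0]
[3.4, 22.9, 0.3, -1.55, 0.03, 0.02, 0]
[3.4, 22.8, 0.9, -1.55, 0.03, 0.02, 0]
[3.4, 22.8, 1.6, -1.55, 0.03, 0.02, 0]
[3.4, 22.7, 2.2, -1.55, 0.03, 0.02, 0]
[3.5, 22.7, 2.8, -1.55, 0.03, 0.02, 0]
```

>>> drive_tool --pt "3 46 -5 -3.1 0 0 0" --pt "3 46 -2 -3.1 0 0 0" --pt "3 46 0 -3.1 0 0 0" --pt "3 46 2 -3.1 0 0 0" --pt "3 40 4 -3.1 0 0 0"

```text
time_s: 3.72
tcp_pos: [577.2, 42.6, 170.2]
ee_rot: [[0.007, 0.316, 0.949], [-0.008, 0.949, -0.316], [-1.0, -0.005, 0.009]]
ft_force: [-0.2, -0.3, 0.9]
opening: 1.001
```

>>> drive_tool --pt "10 0 0 0 0 0 0" --pt "10 0 0 0 0 0 0" --pt "0 0 0 0 0 0 0" --pt "0 0 0 0 0 0 0" --pt "0 0 0 0 0 0 0"

```text
time_s: 4.35
tcp_pos: [577.2, 42.5, 149.3]
ee_rot: [[0.007, 0.316, 0.949], [-0.008, 0.949, -0.316], [-1.0, -0.005, 0.009]]
ft_force: [-0.8, 0.6, -0.2]
opening: 1.0
```

```bash
python3 - <<'E'
from plan import *
t=imaging.get_image("top"); s=imaging.get_image("side")
st(); plan((574,40,74),-19,5,0)
crop(t,345,200,70,70,8,"pics/pl2.png")
a=cv2.resize(t["frame"][190:260,260:330,::-1],None,fx=5,fy=5,interpolation=2);b=cv2.resize(s["frame"][170:240,285:355,::-1],None,fx=5,fy=5,interpolation=2)
cv2.imwrite("pics/k3.png",np.hstack([a,b]))
E
```

```text
t 4.45 tcp [577.3  42.8 149.3] jaw -18.4 xax [ 0.007 -0.008 -1.   ] F [-0.2  0.9  0.1] M [-0.02 -0.02 -0.04] open 0.993 q7 -32.9
[15.1, -0.7, -0.6, 0.12, 0.11, 0.06, 0]
[15.1, -0.7, -0.6, 0.12, 0.11, 0.06, 0]
[15.1, -0.7, -0.5, 0.12, 0.11, 0.06, 0]
[15.1, -0.7, -0.5, 0.12, 0.11, 0.06, 0]
[15.1, -0.7, -0.5, 0.12, 0.11, 0.06, 0]
```

View pics/k3.png

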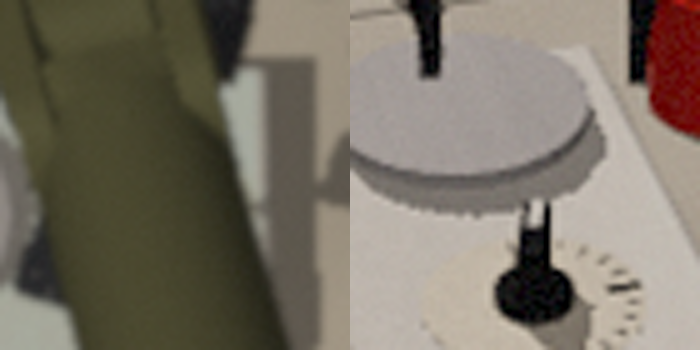

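>>> drive_tool --pt "15 -0.7 -0.5 0.1 0.1 0.1 0" --pt "15 -0.7 -0.5 0.1 0.1 0.1 0" --pt "15 -0.7 -0.5 0.1 0.1 0.1 0" --pt "15 -0.7 -0.5 0.1 0.1 0.1 0" --pt "15 -0.7 -0.5 0.1 0.1 0.1 0.3" --force 10

```text
time_s: 5.08
tcp_pos: [573.9, 39.5, 69.3]
ee_rot: [[0.002, 0.325, 0.946], [0.004, 0.946, -0.325], [-1.0, 0.004, 0.0]]
ft_force: [0.1, 0.9, 0.1]
opening: 0.948
```

```bash
python3 - <<'E'
from plan import *
s=imaging.get_image("side"); st(); plan((574,40,74),-19,1,0)
crop(s,260,130,130,130,5,"pics/k4.png")
E
```

```text
t 5.12 tcp [572.2  39.1  67. ] jaw -18.97 xax [-0.002  0.004 -1.   ] F [-1.5 -1.4 -2.1] M [-0.04  0.05 -0.  ] open 0.914 q7 -34.7
[-7.0, 1.4, 1.4, 0.03, -0.19, -0.16, 0]
```

View pics/k4.png

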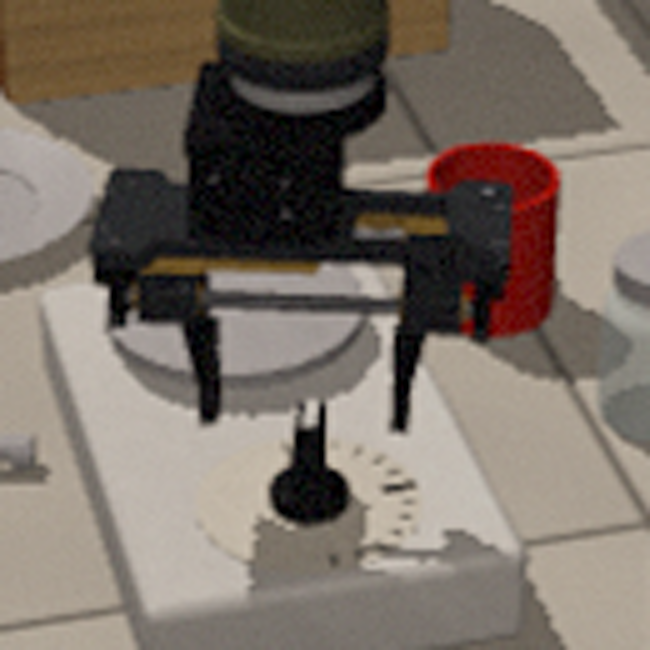

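```bash
python3 - <<'E'
from plan import *
s=imaging.get_image("side"); st()
S=manip.sense(); p=S["tcp_pos"]; z=S["ee_rot"][:,2]
for q in (p,p+40*z,p-40*z,p+[0,0,20],(574,40,60),(574,40,102)): print(np.round((proj(s,q)-[260,130])*5))
crop(s,260,130,130,130,5,"pics/k5.png")
E
```

```text
t 5.17 tcp [572.4  39.2  68.2] jaw -18.96 xax [-0.002  0.004 -1.   ] F [-0.2  0.2 -0.6] M [ 0.   -0.05  0.02] open 0.876 q7 -34.6
[303. 484.]
[385. 487.]
[222. 480.]
[303. 450.]
[306. 495.]
[306. 425.]
```

View pics/k5.png

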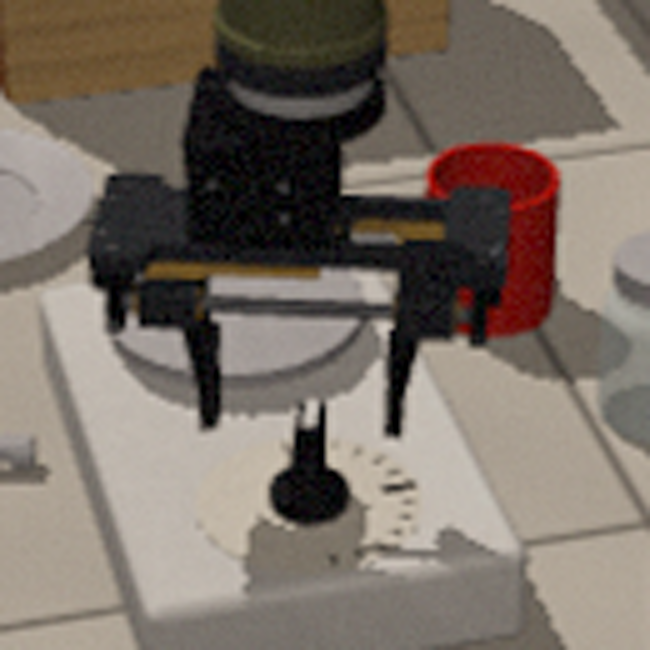

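The open fingertips sit higher than the TCP, because the linkage extends as the fingers close, so this is consistent. Next I centre and close.

>>> drive_tool --pt "-6 1.3 1.4 0 -0.2 -0.1 0.5" --pt "0 0 0 0 0 0 0.7" --pt "0 0 0 0 0 0 0.9" --pt "0 0 0 0 0 0 1" --pt "0 0 0 0 0 0 1" --force 8

```text
time_s: 5.8
tcp_pos: [576.1, 40.6, 76.7]
ee_rot: [[0.005, 0.325, 0.946], [0.001, 0.946, -0.325], [-1.0, 0.002, 0.004]]
ft_force: [-0.1, -0.8, 0.4]
opening: 0.309
```

>>> drive_tool --pt "0 0 0 0 0 0 1" --pt "0 0 0 0 0 0 1" --pt "0 0 0 0 0 0 1" --pt "0 0 0 0 0 0 1" --pt "0 0 0 0 0 0 1"

```text
time_s: 6.42
tcp_pos: [576.0, 40.5, 76.6]
ee_rot: [[0.005, 0.325, 0.946], [0.001, 0.946, -0.325], [-1.0, 0.002, 0.004]]
ft_force: [1.1, -0.1, -0.9]
opening: 0.007
```

```bash
python3 - <<'E'
from plan import *
s=imaging.get_image("side"); st(); 
crop(s,260,130,130,130,5,"pics/k6.png")
E
```

```text
t 6.47 tcp [576.   40.5  76.6] jaw -18.94 xax [ 0.005  0.001 -1.   ] F [ 0.1 -0.3  0.3] M [-0.04 -0.08 -0.02] open 0.004 q7 -34.7
```

View pics/k6.png

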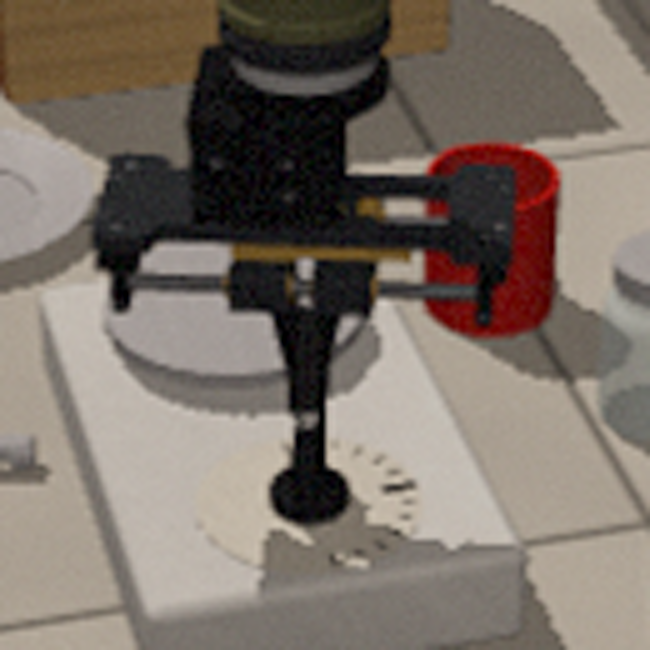

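```bash
python3 - <<'E'
from plan import *
s=imaging.get_image("side"); st()
im=cv2.imread("pics/side0.png")
p=np.array([254.2,-598.3,184.6]); z=np.array([.391,-.92,0])
for q,c in ((p,(0,0,255)),(p+43*z,(0,255,0)),(p-43*z,(0,255,0)),(p+[0,0,18.7],(255,0,0)),(p+[0,0,69.7],(255,255,0)),(p+[0,0,69.7]+95*z,(255,255,0)),(p+[0,0,69.7]-95*z,(255,255,0))):
    u=proj(s,q); print(u.round(0)); cv2.circle(im,tuple(int(v) for v in u),2,c,-1)
cv2.imwrite("pics/i0.png",cv2.resize(im[300:480,90:330],None,fx=3,fy=3))
im=s["frame"][:,:,::-1].copy()
S=manip.sense();p=S["tcp_pos"];z=S["ee_rot"][:,2]
for q,c in ((p,(0,0,255)),(p+[0,0,18.7],(255,0,0)),(p+[0,0,69.7],(255,255,0)),(p+[0,0,69.7]+95*z,(255,255,0)),(p+[0,0,69.7]-95*z,(255,255,0))):
    u=proj(s,q); print(u.round(0)); cv2.circle(im,tuple(int(v) for v in u),1,c,-1)
cv2.imwrite("pics/i1.png",cv2.resize(im[120:250,250:400],None,fx=4,fy=4))
t=imaging.get_image("top"); cv2.imwrite("pics/i2.png",t["frame"][:,:,::-1])
E
```

```text
t 6.53 tcp [576.   40.6  76.6] jaw -18.94 xax [ 0.005  0.001 -1.   ] F [ 0.2 -0.4  1.3] M [ 0.03 -0.05  0.01] open 0.009 q7 -34.7
[207. 465.]
[223. 489.]
[192. 442.]
[205. 457.]
[200. 435.]
[238. 492.]
[167. 386.]
[322. 223.]
[322. 217.]
[322. 200.]
[362. 201.]
[282. 198.]
```

View pics/i0.png

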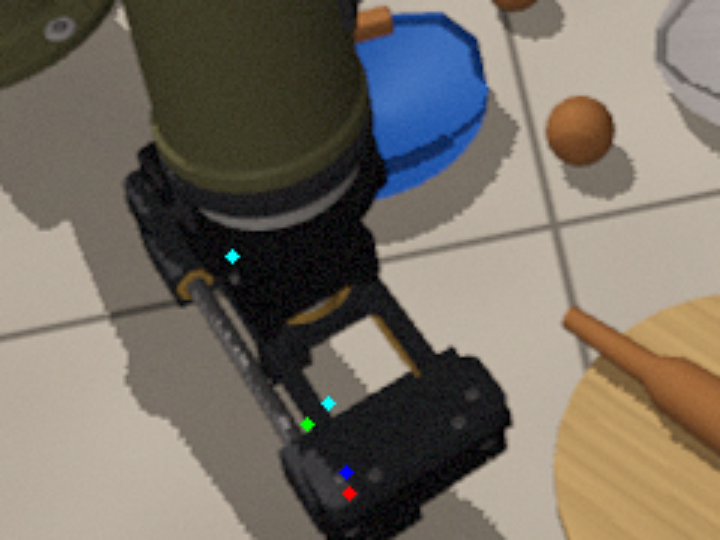

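View pics/i1.png

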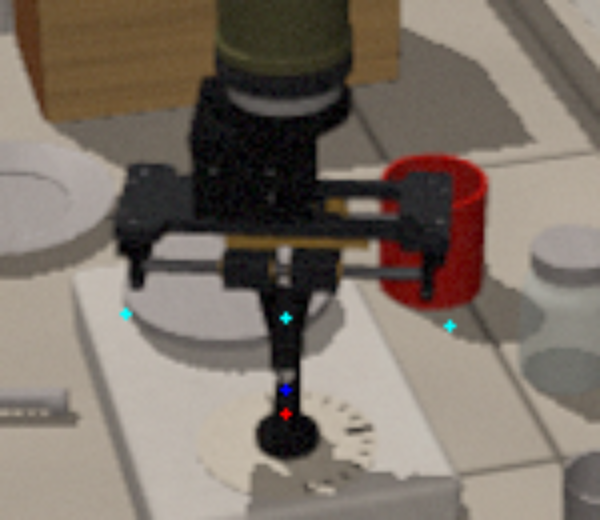

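View pics/i2.png

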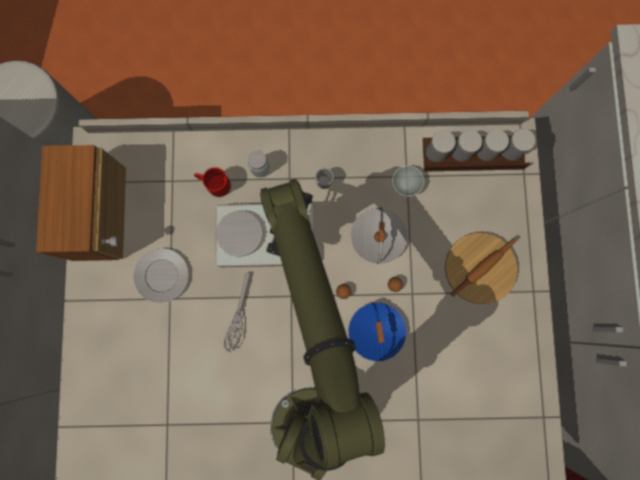

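```bash
python3 - <<'E'
from plan import *
t=imaging.get_image("top"); st()
im=t["frame"][:,:,::-1].copy()
im=cv2.resize(im[170:270,220:350],None,fx=6,fy=6,interpolation=2)
S=manip.sense();p=S["tcp_pos"];z=S["ee_rot"][:,2];y=S["ee_rot"][:,1]
for dz,c in ((0,(0,0,255)),(33,(0,255,255))):
  for h in (70,110):
    u=[((proj(t,p+[0,0,h+dz]+a*95*z+b*37*y)-[220,170]+.5)*6).astype(int) for a,b in ((1,1),(1,-1),(-1,-1),(-1,1))]
    cv2.polylines(im,[np.array(u)],True,c,1)
cv2.imwrite("pics/i3.png",im)
s=imaging.get_image("side"); im=cv2.resize(s["frame"][120:250,250:400,::-1],None,fx=5,fy=5,interpolation=2)
for dz,c in ((0,(0,0,255)),(33,(0,255,255))):
  for h in (70,110):
    u=[((proj(s,p+[0,0,h+dz]+a*95*z+b*37*y)-[250,120]+.5)*5).astype(int) for a,b in ((1,1),(1,-1),(-1,-1),(-1,1))]
    cv2.polylines(im,[np.array(u)],True,c,1)
  cv2.circle(im,tuple(((proj(s,p+[0,0,dz])-[250,120]+.5)*5).astype(int)),3,c,-1)
cv2.imwrite("pics/i4.png",im)
E
```

```text
t 6.62 tcp [576.   40.5  76.6] jaw -18.95 xax [ 0.005  0.001 -1.   ] F [ 0.1 -0.1  0.3] M [-0.01 -0.08  0.01] open 0.001 q7 -34.7
```

View pics/i3.png

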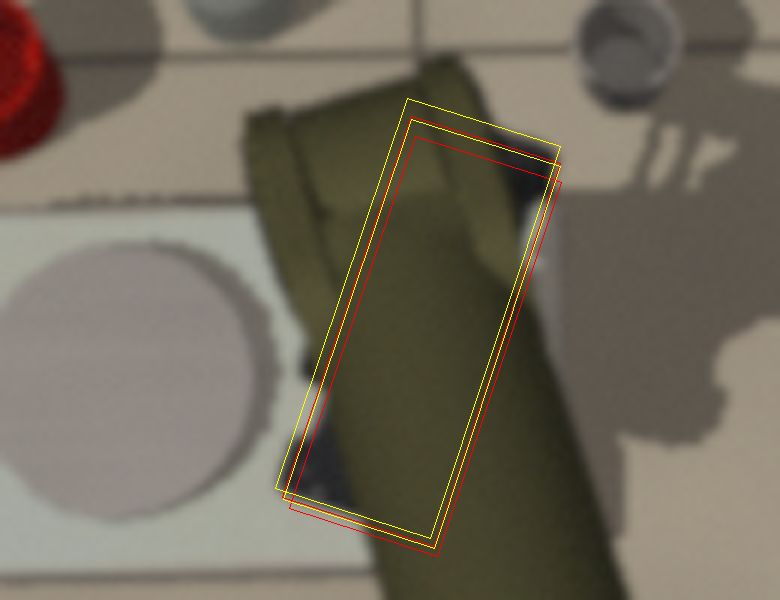

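View pics/i4.png

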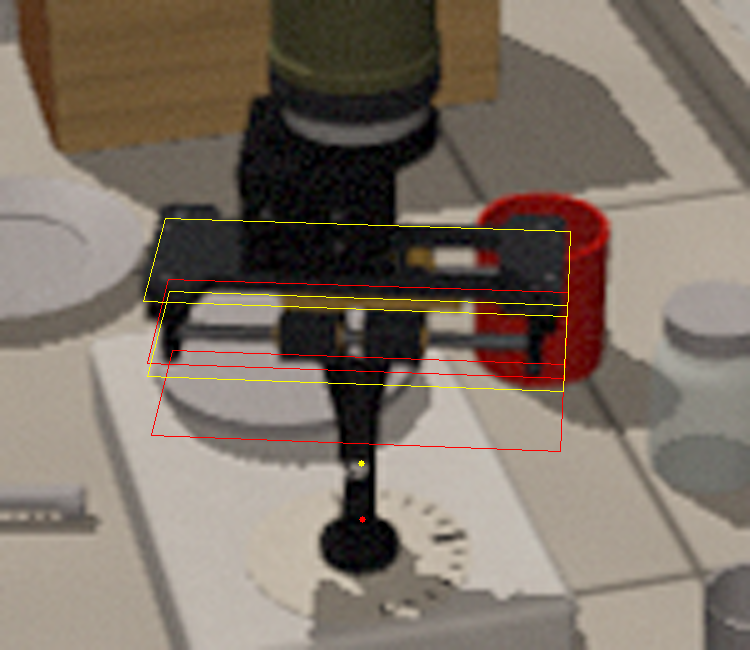

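Both cameras agree that the gripper's xy is right, but its real tips sit about 33 mm higher than the reported TCP z. I'll open, go lower by that offset, and check the images and the force.

>>> drive_tool --pt "0 0 0 0 0 0 0.3" --pt "0 0 0 0 0 0 0.3" --pt "0 0 0 0 0 0 0.3" --pt "0 0 0 0 0 0 0.3" --pt "0 0 0 0 0 0 0.3"

```text
time_s: 7.3
tcp_pos: [576.0, 40.5, 76.6]
ee_rot: [[0.005, 0.325, 0.946], [0.001, 0.946, -0.325], [-1.0, 0.002, 0.004]]
ft_force: [0.2, -0.1, 0.7]
opening: 0.493
```

>>> drive_tool --pt "5 0 0 0 0 0 0.3" --pt "5 0 0 0 0 0 0.3" --pt "5 0 0 0 0 0 0.3" --pt "5 0 0 0 0 0 0.3" --pt "5 0 0 0 0 0 0.3"

```text
time_s: 7.92
tcp_pos: [576.0, 40.5, 49.8]
ee_rot: [[0.005, 0.325, 0.946], [0.001, 0.946, -0.325], [-1.0, 0.002, 0.004]]
ft_force: [0.9, 0.1, 1.1]
opening: 0.696
```

```bash
python3 - <<'E'
from plan import *
s=imaging.get_image("side"); st(); plan((574.5,40,44),-19,1,.3)
im=cv2.resize(s["frame"][120:250,250:400,::-1],None,fx=5,fy=5,interpolation=2)
p=manip.sense()["tcp_pos"]; z=manip.sense()["ee_rot"][:,2]
for a in (-33,0,33): cv2.circle(im,tuple(((proj(s,p+[0,0,33]+a*z)-[250,120]+.5)*5).astype(int)),2,(0,255,255),-1)
cv2.imwrite("pics/k7.png",im)
E
```

```text
t 7.97 tcp [575.4  40.4  49. ] jaw -18.94 xax [ 0.003  0.001 -1.   ] F [-0.1  0.8 -1.1] M [0.01 0.02 0.01] open 0.701 q7 -35.7
[5.0, -0.7, -0.8, 0.06, 0.17, -0.1, 0.3]
```

View pics/k7.png

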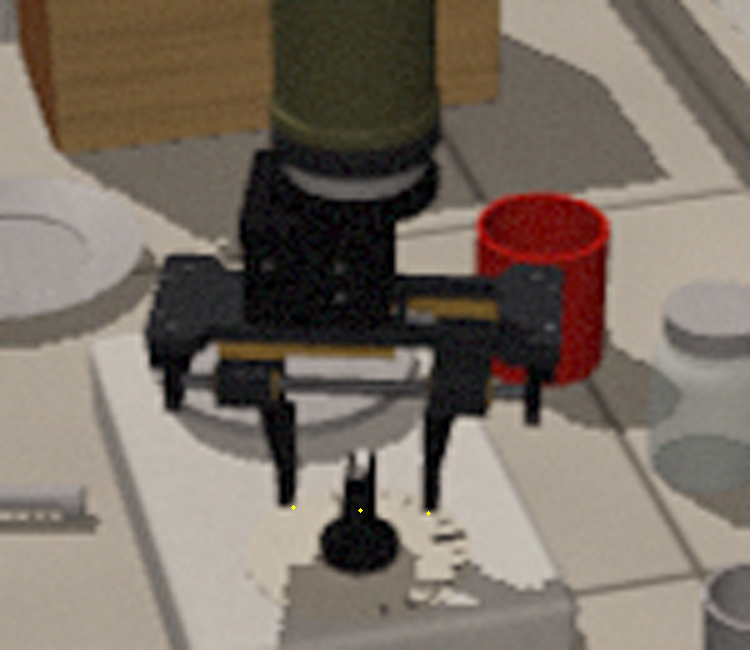

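>>> drive_tool --pt "6 -0.7 -0.8 0 0 0 0.5" --pt "0 0 0 0 0 0 0.8" --pt "0 0 0 0 0 0 1" --pt "0 0 0 0 0 0 1" --pt "0 0 0 0 0 0 1" --force 12

```text
time_s: 8.6
tcp_pos: [574.7, 40.0, 42.8]
ee_rot: [[0.004, 0.325, 0.946], [0.001, 0.946, -0.325], [-1.0, 0.002, 0.003]]
ft_force: [-0.9, 0.6, -0.3]
opening: 0.22
```

>>> drive_tool --pt "0 0 0 0 0 0 1" --pt "0 0 0 0 0 0 1" --pt "0 0 0 0 0 0 1" --pt "0 0 0 0 0 0 1" --pt "0 0 0 0 0 0 1"

```text
time_s: 9.22
tcp_pos: [575.8, 39.8, 43.0]
ee_rot: [[0.006, 0.325, 0.946], [0.001, 0.946, -0.325], [-1.0, 0.003, 0.005]]
ft_force: [1.1, -0.2, -1.9]
opening: 0.155
```

```bash
python3 - <<'E'
from plan import *
s=imaging.get_image("side"); st()
cv2.imwrite("pics/k8.png",cv2.resize(s["frame"][150:250,270:390,::-1],None,fx=5,fy=5,interpolation=2))
E
```

```text
t 9.28 tcp [575.8  39.9  43. ] jaw -18.97 xax [ 0.006  0.001 -1.   ] F [ 2.   0.2 -0.9] M [ 0.03 -0.34 -0.02] open 0.158 q7 -35.9
```

View pics/k8.png

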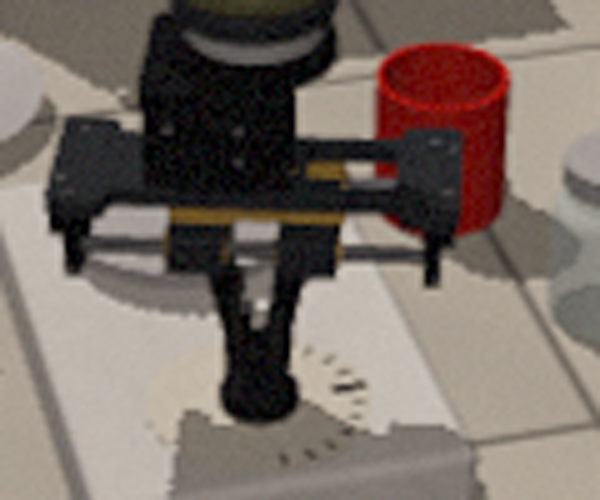

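>>> drive_tool --pt "0 0 0 8 0 0 1" --pt "0 0 0 8 0 0 1" --pt "0 0 0 8 0 0 1" --pt "0 0 0 8 0 0 1" --pt "0 0 0 8 0 0 1"

```text
time_s: 9.9
tcp_pos: [576.2, 39.5, 43.0]
ee_rot: [[0.007, 0.868, 0.496], [0.001, 0.496, -0.868], [-1.0, 0.006, 0.003]]
ft_force: [1.5, -0.5, -1.1]
opening: 0.157
```

```bash
python3 - <<'E'
from plan import *
st(); plan((575,40,43),-90,5,1)
E
```

```text
t 9.9 tcp [576.2  39.5  43. ] jaw -60.23 xax [ 0.007  0.001 -1.   ] F [ 1.5 -0.5 -1.1] M [-0.09 -0.27  0.04] open 0.157 q7 -75.0
[-0.0, -0.2, -0.2, 5.95, 0.01, -0.08, 1]
[-0.0, -0.2, -0.2, 5.95, 0.01, -0.08, 1]
[-0.0, -0.2, -0.2, 5.95, 0.01, -0.08, 1]
[-0.0, -0.2, -0.1, 5.95, 0.01, -0.08, 1]
[-0.0, -0.2, -0.1, 5.95, 0.01, -0.08, 1]
```

>>> drive_tool --pt "0 -0.2 -0.1 6 0 0 1" --pt "0 -0.2 -0.1 6 0 0 1" --pt "0 -0.2 -0.1 6 0 0 1" --pt "0 -0.2 -0.1 6 0 0 1" --pt "0 -0.2 -0.1 5 0 0 1"

```text
time_s: 10.52
tcp_pos: [576.4, 39.1, 43.0]
ee_rot: [[0.009, 1.0, -0.004], [0.0, -0.004, -1.0], [-1.0, 0.009, -0.0]]
ft_force: [2.5, -0.5, -1.7]
opening: 0.161
```

```bash
python3 - <<'E'
from plan import *
st(); plan((575,40,43),-90,1,1)
s=imaging.get_image("side"); cv2.imwrite("pics/k9.png",cv2.resize(s["frame"][150:250,270:390,::-1],None,fx=5,fy=5,interpolation=2))
E
```

```text
t 10.53 tcp [576.4  39.1  43. ] jaw -90.21 xax [ 0.009  0.    -1.   ] F [ 2.5 -0.5 -1.7] M [-0.07 -0.27  0.01] open 0.161 q7 -103.6
[-0.0, -1.4, -0.9, -0.21, -0.0, -0.54, 1]
```

View pics/k9.png

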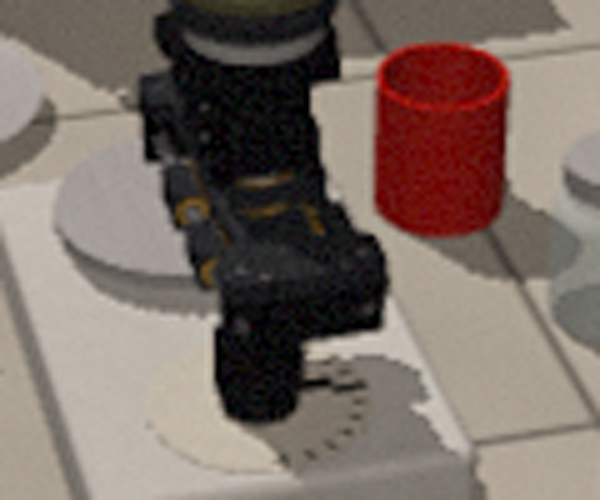

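The pointer lines up with the big mark at crop (315–365, 383). Next I release and rise.

>>> drive_tool --pt "0 0 0 0 0 0 0.6" --pt "0 0 0 0 0 0 0.6" --pt "0 0 0 0 0 0 0.4" --pt "0 0 0 0 0 0 0.4" --pt "-5 0 0 0 0 0 0.4"

```text
time_s: 11.2
tcp_pos: [574.7, 39.7, 47.8]
ee_rot: [[0.006, 1.0, -0.002], [0.0, -0.002, -1.0], [-1.0, 0.006, -0.0]]
ft_force: [0.2, -0.6, -0.3]
opening: 0.581
```

>>> drive_tool --pt "-20 0 0 0 0 0 0.4" --pt "-20 0 0 0 0 0 0.2" --pt "-20 0 0 0 0 0 0" --pt "-20 0 0 0 0 0 0" --pt "-20 0 0 0 0 0 0"

```text
time_s: 11.82
tcp_pos: [573.0, 39.7, 151.0]
ee_rot: [[0.004, 1.0, -0.001], [0.0, -0.001, -1.0], [-1.0, 0.004, -0.0]]
ft_force: [0.3, -0.3, -0.7]
opening: 0.952
```

```bash
python3 - <<'E'
from plan import *
st(); plan((566,-226.5,125),-94.5,10,0)
E
```

```text
t 11.82 tcp [573.   39.7 151. ] jaw -90.04 xax [ 0.004  0.    -1.   ] F [ 0.3 -0.3 -0.7] M [0.03 0.02 0.  ] open 0.952 q7 -101.1
[2.6, -0.7, 26.6, 0.45, -0.0, -0.02, 0]
[2.6, -0.5, 26.6, 0.45, -0.0, -0.02, 0]
[2.6, -0.3, 26.6, 0.45, -0.0, -0.02, 0]
[2.6, -0.1, 26.6, 0.45, -0.0, -0.02, 0]
[2.6, 0.1, 26.6, 0.45, -0.0, -0.02, 0]
[2.6, 0.3, 26.6, 0.45, -0.0, -0.02, 0]
[2.6, 0.6, 26.6, 0.45, -0.0, -0.02, 0]
[2.6, 0.8, 26.6, 0.45, -0.0, -0.02, 0]
[2.6, 1.0, 26.6, 0.45, -0.0, -0.02, 0]
[2.6, 1.2, 26.6, 0.45, -0.0, -0.02, 0]
```

>>> drive_tool --pt "3 -1 40 0.9 0 0 0" --pt "3 -1 46 0.9 0 0 0" --pt "3 0 50 0.9 0 0 0" --pt "3 1 50 0.9 0 0 0" --pt "3 1 46 0.9 0 0 0"

```text
time_s: 12.45
tcp_pos: [569.7, -192.0, 141.2]
ee_rot: [[0.014, 0.998, -0.069], [0.002, -0.069, -0.998], [-1.0, 0.014, -0.002]]
ft_force: [0.9, -0.0, -0.3]
opening: 1.003
```

>>> drive_tool --pt "3 1 30 0 0 0 0" --pt "0 0 0 0 0 0 0" --pt "0 0 0 0 0 0 0" --pt "0 0 0 0 0 0 0" --pt "0 0 0 0 0 0 0"

```text
time_s: 13.08
tcp_pos: [568.3, -224.0, 139.1]
ee_rot: [[0.015, 0.997, -0.072], [0.001, -0.072, -0.997], [-1.0, 0.014, -0.002]]
ft_force: [-0.7, -0.6, 0.7]
opening: 1.002
```

```bash
python3 - <<'E'
from plan import *
t=imaging.get_image("top"); s=imaging.get_image("side"); st()
a=cv2.resize(t["frame"][205:260,262:322,::-1],None,fx=6,fy=6,interpolation=2);b=cv2.resize(s["frame"][195:250,290:350,::-1],None,fx=6,fy=6,interpolation=2)
cv2.imwrite("pics/k10.png",np.hstack([a,b]))
S=manip.sense();p=S["tcp_pos"]; z=S["ee_rot"][:,2]
im=cv2.resize(s["frame"][210:360,280:440,::-1],None,fx=4.5,fy=4.5,interpolation=2)
for a in (-43,0,43): cv2.circle(im,tuple(((proj(s,p+[0,0,33]+a*z)-[280,210]+.5)*4.5).astype(int)),2,(0,255,255),-1)
cv2.imwrite("pics/p1.png",im)
E
```

```text
t 13.18 tcp [ 568.2 -224.2  139. ] jaw -94.12 xax [ 0.014  0.001 -1.   ] F [-0.4 -0.3  0.4] M [ 0.04  0.08 -0.  ] open 0.999 q7 -78.3
```

View pics/k10.png

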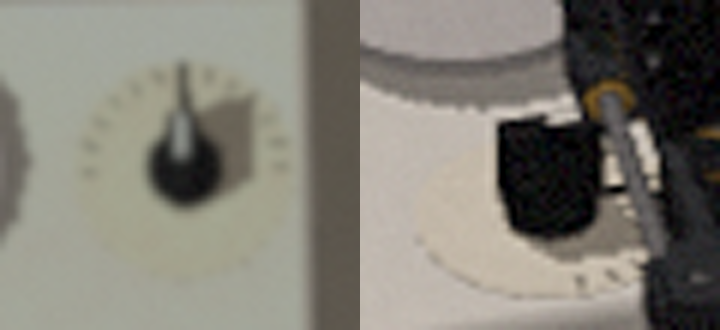

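View pics/p1.png

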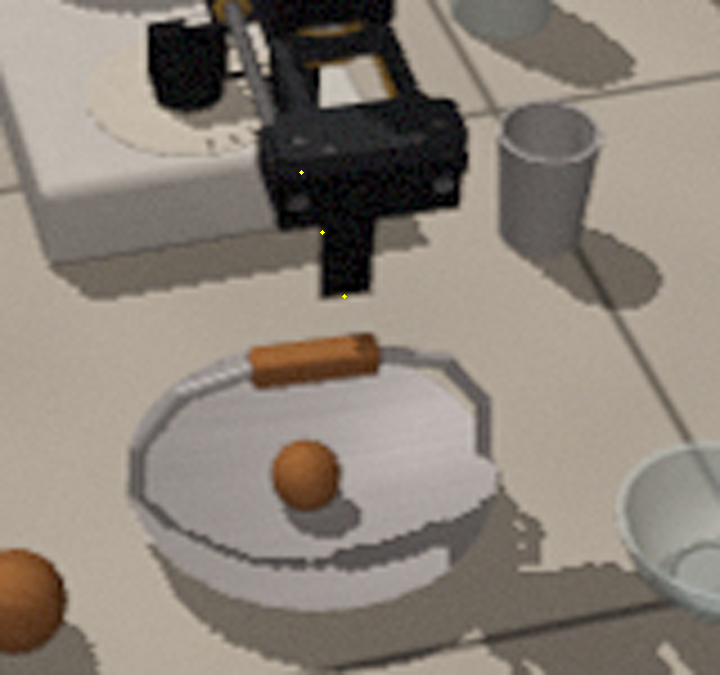

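```bash
python3 - <<'E'
from plan import *
s=imaging.get_image("side")
v=lambda c,z:unproj(s,(280+c[0]/4.5-.4,210+c[1]/4.5-.4),z)[:2].round(1)
print("grip top-front edge?",v((315,362),95), "ends bottom-front", v((255,387),87),v((376,375),87),"walnut",v((306,475),24))
f=s["frame"].astype(int); m=((f[:,:,0]-f[:,:,2])>60).astype(np.uint8); z=np.zeros_like(m); z[280:300,325:370]=m[280:300,325:370]
c,wh,a=cv2.minAreaRect(cv2.findNonZero(z)); print(c,wh,a,unproj(s,c,95).round(1))
for h in (-1,-4,-6,-8):
  for C in ((566,-226),(566,-229)):
    d=np.array([np.cos(np.radians(h)),np.sin(np.radians(h))]); q=[proj(s,(C[0]+k*30*d[0]+ -8*d[1]*-1*0, C[1]+k*30*d[1],95)) for k in (-1,1)]
    print(h,C,[(np.round((u-[280,210]+.5)*4.5)).tolist() for u in q])
E
```

```text
grip top-front edge? [ 567.1 -224.2] ends bottom-front [ 538.6 -225.1] [ 594.3 -231.3] walnut [ 564.4 -225. ]
(349.1795349121094, 289.3164367675781) (8.24190616607666, 28.013469696044922) 82.23483276367188 [ 566.9 -221.8   95. ]
-1 (566, -226) [[250.0, 376.0], [377.0, 355.0]]
-1 (566, -229) [[252.0, 380.0], [379.0, 359.0]]
-4 (566, -226) [[250.0, 374.0], [378.0, 357.0]]
-4 (566, -229) [[251.0, 378.0], [380.0, 362.0]]
-6 (566, -226) [[249.0, 372.0], [379.0, 359.0]]
-6 (566, -229) [[251.0, 377.0], [381.0, 363.0]]
-8 (566, -226) [[249.0, 371.0], [379.0, 360.0]]
-8 (566, -229) [[251.0, 375.0], [381.0, 365.0]]
```

```bash
python3 - <<'E'
from plan import *
st(); plan((566.5,-224.5,45),-95.5,5,0)
E
```

```text
t 13.22 tcp [ 568.1 -224.6  139. ] jaw -94.15 xax [ 0.014  0.001 -1.   ] F [-0.3 -0.3 -0.9] M [-0.04  0.05 -0.01] open 0.999 q7 -78.3
[18.8, -0.6, 0.0, 0.27, -0.03, -0.16, 0]
[18.8, -0.5, 0.0, 0.27, -0.03, -0.16, 0]
[18.8, -0.5, 0.0, 0.27, -0.03, -0.16, 0]
[18.8, -0.4, 0.0, 0.27, -0.03, -0.16, 0]
[18.8, -0.4, 0.0, 0.27, -0.03, -0.16, 0]
```

>>> drive_tool --pt "15 -0.6 0 0.3 0 -0.2 0" --pt "15 -0.5 0 0.3 0 -0.2 0" --pt "15 -0.5 0 0.3 0 -0.2 0" --pt "15 -0.4 0 0.3 0 -0.1 0.3" --pt "15 -0.4 0 0.3 0 -0.1 0.4" --force 30

```text
time_s: 13.85
tcp_pos: [565.8, -224.0, 58.4]
ee_rot: [[-0.001, 0.995, -0.1], [0.003, -0.1, -0.995], [-1.0, -0.001, -0.002]]
ft_force: [-0.5, 0.1, -0.3]
opening: 0.851
```

>>> drive_tool --pt "8 0 0 0 0 0 0.4" --pt "5 0 0 0 0 0 0.5" --pt "0 0 0 0 0 0 0.5" --pt "0 0 0 0 0 0 0.5" --pt "0 0 0 0 0 0 0.5"

```text
time_s: 14.48
tcp_pos: [565.6, -224.0, 43.9]
ee_rot: [[-0.002, 0.995, -0.1], [0.003, -0.1, -0.995], [-1.0, -0.002, -0.003]]
ft_force: [0.3, -0.4, 0.1]
opening: 0.503
```

```bash
python3 - <<'E'
from plan import *
s=imaging.get_image("side"); t=imaging.get_image("top"); st(); plan((566.5,-224.5,43.5),-95.5,1,.5)
S=manip.sense();p=S["tcp_pos"]; z=S["ee_rot"][:,2]
im=cv2.resize(s["frame"][230:360,280:420,::-1],None,fx=5,fy=5,interpolation=2)
cv2.imwrite("pics/p2.png",im); crop(t,330,190,100,100,6,"pics/p2t.png")
E
```

```text
t 14.57 tcp [ 565.6 -223.9   43.9] jaw -95.75 xax [-0.002  0.003 -1.   ] F [ 0.  -0.1  0.1] M [ 0.04  0.01 -0.03] open 0.497 q7 -81.3
[0.4, 0.9, 0.5, -0.25, -0.16, 0.12, 0.5]
```

View pics/p2.png

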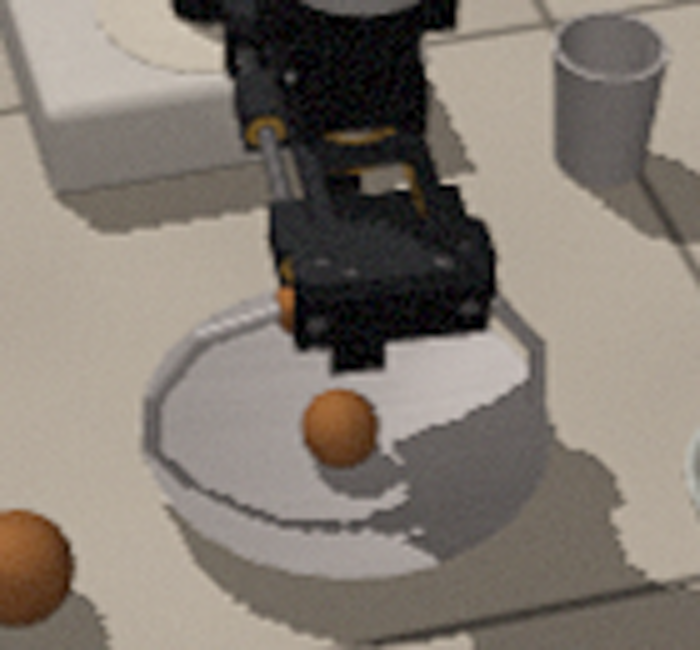

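View pics/p2t.png

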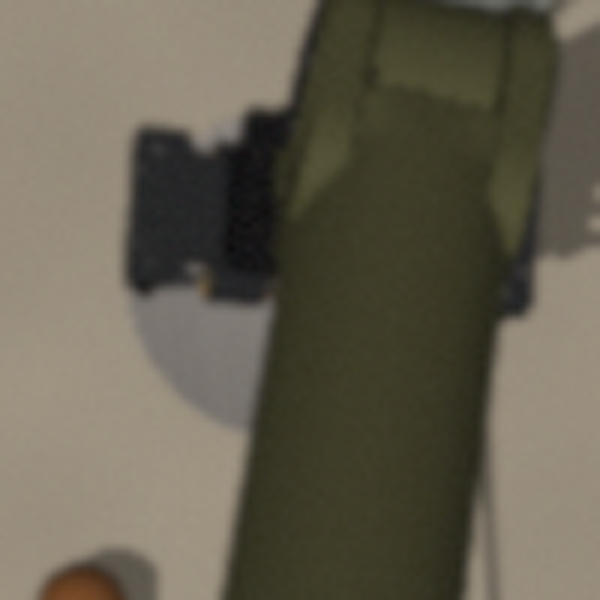

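>>> drive_tool --pt "0.4 0.9 0 -0.2 0 0 0.6" --pt "0 0 0 0 0 0 0.65" --pt "0 0 0 0 0 0 0.7" --pt "0 0 0 0 0 0 0.74" --pt "0 0 0 0 0 0 0.78"

```text
time_s: 15.2
tcp_pos: [566.8, -224.1, 43.8]
ee_rot: [[-0.001, 0.995, -0.097], [0.003, -0.097, -0.995], [-1.0, -0.001, -0.003]]
ft_force: [-0.7, -0.7, -0.2]
opening: 0.242
```

>>> drive_tool --pt "0 0 0 0 0 0 0.82" --pt "0 0 0 0 0 0 0.86" --pt "0 0 0 0 0 0 1" --pt "0 0 0 0 0 0 1" --pt "0 0 0 0 0 0 1"

```text
time_s: 15.82
tcp_pos: [566.5, -225.0, 43.8]
ee_rot: [[-0.002, 0.995, -0.097], [0.002, -0.097, -0.995], [-1.0, -0.002, -0.002]]
ft_force: [-0.8, -0.8, -0.3]
opening: 0.181
```

```bash
python3 - <<'E'
from plan import *
s=imaging.get_image("side"); st()
im=cv2.resize(s["frame"][230:360,280:420,::-1],None,fx=5,fy=5,interpolation=2)
cv2.imwrite("pics/p3.png",im)
E
```

```text
t 15.88 tcp [ 566.5 -225.    43.8] jaw -95.58 xax [-0.001  0.002 -1.   ] F [-0.4 -1.2  0.2] M [-0.11  0.04  0.01] open 0.179 q7 -81.2
```

View pics/p3.png

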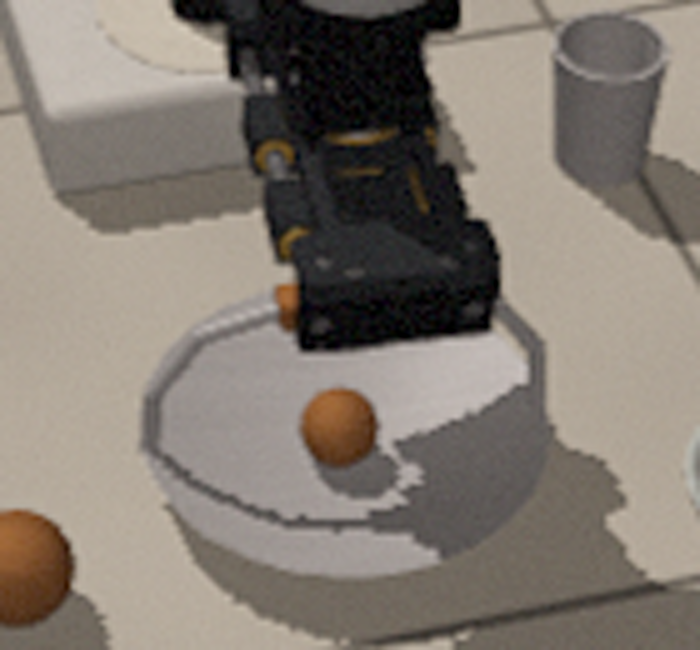

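>>> drive_tool --pt "0 0 0 0 0 0 1" --pt "-1 0 0 0 0 0 1" --pt "-2 0 0 0 0 0 1" --pt "-3 0 0 0 0 0 1" --pt "-4 0 0 0 0 0 1" --force 40

```text
time_s: 16.5
tcp_pos: [565.1, -223.6, 52.4]
ee_rot: [[-0.005, 0.995, -0.097], [0.004, -0.097, -0.995], [-1.0, -0.005, -0.004]]
ft_force: [0.8, 0.4, -2.1]
opening: 0.18
```

>>> drive_tool --pt "-5 0 0 0 0 0 1" --pt "-5 0 0 0 0 0 1" --pt "-5 0 0 0 0 0 1" --pt "-4 0 0 0 0 0 1" --pt "-2 0 0 0 0 0 1"

```text
time_s: 17.12
tcp_pos: [565.6, -223.9, 75.7]
ee_rot: [[-0.004, 0.995, -0.097], [0.004, -0.097, -0.995], [-1.0, -0.004, -0.003]]
ft_force: [0.5, 0.1, -3.3]
opening: 0.179
```

```bash
python3 - <<'E'
from plan import *
s=imaging.get_image("side"); st()
im=cv2.resize(s["frame"][210:360,260:420,::-1],None,fx=4,fy=4,interpolation=2)
cv2.imwrite("pics/p4.png",im); plan((566.5,-225,175),-95.5,10,1)
E
```

```text
t 17.18 tcp [ 565.8 -223.9   75.9] jaw -95.54 xax [-0.003  0.003 -1.   ] F [ 0.8  0.5 -2.9] M [-0.03 -0.05 -0.04] open 0.179 q7 -80.7
[-9.9, 0.0, 0.1, -0.0, -0.02, 0.02, 1]
[-9.9, 0.1, 0.1, -0.0, -0.02, 0.02, 1]
[-9.9, 0.1, 0.1, -0.0, -0.02, 0.02, 1]
[-9.9, 0.1, 0.1, -0.0, -0.02, 0.02, 1]
[-9.9, 0.1, 0.1, -0.0, -0.02, 0.02, 1]
[-9.9, 0.1, 0.1, -0.0, -0.02, 0.02, 1]
[-9.9, 0.1, 0.1, -0.0, -0.02, 0.02, 1]
[-9.9, 0.1, 0.1, -0.0, -0.02, 0.02, 1]
[-9.9, 0.1, 0.1, -0.0, -0.02, 0.02, 1]
[-9.9, 0.1, 0.1, -0.0, -0.02, 0.02, 1]
```

View pics/p4.png

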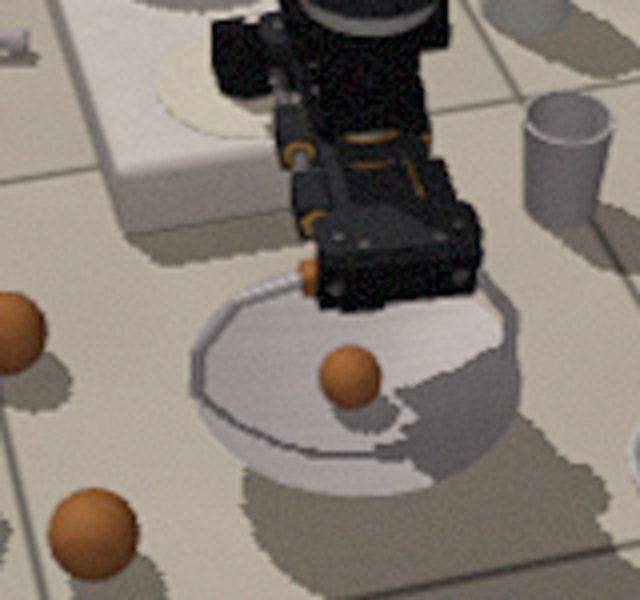

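The plate is lifted level, with the walnut in the centre. I carry on up.

>>> drive_tool --pt "-4 0 0 0 0 0 1" --pt "-8 0 0 0 0 0 1" --pt "-11 0 0 0 0 0 1" --pt "-12 0 0 0 0 0 1" --pt "-12 0 0 0 0 0 1"

```text
time_s: 17.8
tcp_pos: [565.4, -223.8, 125.3]
ee_rot: [[-0.005, 0.995, -0.096], [0.004, -0.096, -0.995], [-1.0, -0.005, -0.004]]
ft_force: [0.4, -0.3, -3.3]
opening: 0.174
```

>>> drive_tool --pt "-12 0 0 0 0 0 1" --pt "-12 0 0 0 0 0 1" --pt "-11 0 0 0 0 0 1" --pt "-8 0 0 0 0 0 1" --pt "-4 0 0 0 0 0 1"

```text
time_s: 18.42
tcp_pos: [566.4, -224.2, 177.2]
ee_rot: [[-0.003, 0.995, -0.096], [0.003, -0.096, -0.995], [-1.0, -0.003, -0.003]]
ft_force: [-0.1, 0.0, -3.4]
opening: 0.179
```

```bash
python3 - <<'E'
from plan import *
st(); plan((572,199,176),0,75,1)
E
```

```text
t 18.43 tcp [ 566.4 -224.2  177.2] jaw -95.53 xax [-0.003  0.003 -1.   ] F [-0.1  0.  -3.4] M [0.04 0.03 0.  ] open 0.179 q7 -79.6
[0.0, -0.5, -5.6, -1.27, -0.0, -0.0, 1]
[0.0, -0.3, -5.6, -1.27, -0.0, -0.0, 1]
[0.0, -0.2, -5.6, -1.27, -0.0, -0.0, 1]
[0.0, -0.1, -5.6, -1.27, -0.0, -0.0, 1]
[0.0, 0.0, -5.6, -1.27, -0.0, -0.0, 1]
[0.0, 0.2, -5.6, -1.27, -0.0, -0.0, 1]
[0.0, 0.3, -5.6, -1.27, -0.0, -0.0, 1]
[0.0, 0.4, -5.6, -1.27, -0.0, -0.0, 1]
[0.0, 0.5, -5.6, -1.27, -0.0, -0.0, 1]
[0.0, 0.7, -5.6, -1.27, -0.0, -0.0, 1]
[0.0, 0.8, -5.6, -1.27, -0.0, -0.0, 1]
[0.0, 0.9, -5.6, -1.27, -0.0, -0.0, 1]
[0.0, 1.0, -5.5, -1.27, -0.0, -0.0, 1]
[0.0, 1.2, -5.5, -1.27, -0.0, -0.0, 1]
[0.0, 1.3, -5.5, -1.27, -0.0, -0.0, 1]
[0.0, 1.4, -5.5, -1.27, -0.0, -0.0, 1]
[0.0, 1.5, -5.4, -1.27, -0.0, -0.0, 1]
[0.0, 1.6, -5.4, -1.27, -0.0, -0.0, 1]
[0.0, 1.8, -5.4, -1.27, -0.0, -0.0, 1]
[0.0, 1.9, -5.3, -1.27, -0.0, -0.0, 1]
[0.0, 2.0, -5.3, -1.27, -0.0, -0.0, 1]
[0.0, 2.1, -5.2, -1.27, -0.0, -0.0, 1]
[0.0, 2.2, -5.2, -1.27, -0.0, -0.0, 1]
[0.0, 2.3, -5.1, -1.27, -0.0, -0.0, 1]
[0.0, 2.5, -5.1, -1.27, -0.0,
[... 1259 characters left out ...]
0.0, 5.2, -2.1, -1.27, -0.0, -0.0, 1]
[0.0, 5.3, -2.0, -1.27, -0.0, -0.0, 1]
[0.0, 5.3, -1.9, -1.27, -0.0, -0.0, 1]
[0.0, 5.4, -1.8, -1.27, -0.0, -0.0, 1]
[0.0, 5.4, -1.7, -1.27, -0.0, -0.0, 1]
[0.0, 5.4, -1.5, -1.27, -0.0, -0.0, 1]
[0.0, 5.5, -1.4, -1.27, -0.0, -0.0, 1]
[0.0, 5.5, -1.3, -1.27, -0.0, -0.0, 1]
[0.0, 5.5, -1.2, -1.27, -0.0, -0.0, 1]
[0.0, 5.5, -1.0, -1.27, -0.0, -0.0, 1]
[0.0, 5.6, -0.9, -1.27, -0.0, -0.0, 1]
[0.0, 5.6, -0.8, -1.27, -0.0, -0.0, 1]
[0.0, 5.6, -0.7, -1.27, -0.0, -0.0, 1]
[0.0, 5.6, -0.6, -1.27, -0.0, -0.0, 1]
[0.0, 5.6, -0.4, -1.27, -0.0, -0.0, 1]
[0.0, 5.6, -0.3, -1.27, -0.0, -0.0, 1]
[0.0, 5.6, -0.2, -1.27, -0.0, -0.0, 1]
[0.0, 5.6, -0.1, -1.27, -0.0, -0.0, 1]
```

>>> drive_tool --pt "0 -0.2 -1.5 -0.5 0 0 1" --pt "0 -0.2 -3 -1 0 0 1" --pt "0 -0.2 -4.5 -1.3 0 0 1" --pt "0 -0.1 -5.5 -1.3 0 0 1" --pt "0 0 -6 -1.3 0 0 1"

```text
time_s: 19.05
tcp_pos: [566.0, -202.2, 175.9]
ee_rot: [[-0.005, 1.0, 0.004], [0.004, 0.004, -1.0], [-1.0, -0.005, -0.004]]
ft_force: [-0.5, -0.3, -2.6]
opening: 0.181
```

>>> drive_tool --pt "0 0 -6 -1.3 0 0 1" --pt "0 0 -6 -1.3 0 0 1" --pt "0 0.2 -6 -1.3 0 0 1" --pt "0 0.4 -6 -1.3 0 0 1" --pt "0 0.5 -6 -1.3 0 0 1"

```text
time_s: 19.68
tcp_pos: [565.5, -169.4, 176.1]
ee_rot: [[-0.005, 0.992, 0.126], [0.004, 0.126, -0.992], [-1.0, -0.004, -0.005]]
ft_force: [-0.9, -0.2, -2.2]
opening: 0.179
```

>>> drive_tool --pt "0 0.6 -6 -1.3 0 0 1" --pt "0 0.7 -6 -1.3 0 0 1" --pt "0 0.9 -6 -1.3 0 0 1" --pt "0 1 -6 -1.3 0 0 1" --pt "0 1.2 -6 -1.3 0 0 1"

```text
time_s: 20.3
tcp_pos: [564.5, -137.0, 176.3]
ee_rot: [[-0.005, 0.969, 0.245], [0.004, 0.245, -0.969], [-1.0, -0.003, -0.005]]
ft_force: [0.8, -0.5, -2.4]
opening: 0.179
```

```bash
python3 - <<'E'
from plan import *
s=imaging.get_image("side"); st()
im=cv2.resize(s["frame"][130:330,250:450,::-1],None,fx=3,fy=3,interpolation=2)
cv2.imwrite("pics/p5.png",im); plan((572,199,176),0,55,1)
E
```

```text
t 20.35 tcp [ 564.6 -135.6  176.4] jaw -75.68 xax [-0.005  0.005 -1.   ] F [ 0.5 -0.1 -3.3] M [0.11 0.05 0.02] open 0.181 q7 -68.1
[0.0, 1.6, -5.9, -1.38, -0.01, -0.0, 1]
[0.0, 1.8, -5.8, -1.38, -0.01, -0.0, 1]
[0.0, 1.9, -5.8, -1.38, -0.01, -0.0, 1]
[0.0, 2.1, -5.7, -1.38, -0.01, -0.0, 1]
[0.0, 2.2, -5.7, -1.38, -0.01, -0.0, 1]
[0.0, 2.3, -5.6, -1.38, -0.01, -0.0, 1]
[0.0, 2.5, -5.6, -1.38, -0.01, -0.0, 1]
[0.0, 2.6, -5.5, -1.38, -0.01, -0.0, 1]
[0.0, 2.7, -5.4, -1.38, -0.01, -0.0, 1]
[0.0, 2.9, -5.4, -1.38, -0.01, -0.0, 1]
[0.0, 3.0, -5.3, -1.38, -0.01, -0.0, 1]
[0.0, 3.1, -5.2, -1.38, -0.01, -0.0, 1]
[0.0, 3.2, -5.2, -1.38, -0.01, -0.0, 1]
[0.0, 3.4, -5.1, -1.38, -0.01, -0.0, 1]
[0.0, 3.5, -5.0, -1.38, -0.01, -0.0, 1]
[0.0, 3.6, -4.9, -1.38, -0.01, -0.0, 1]
[0.0, 3.7, -4.8, -1.38, -0.01, -0.0, 1]
[0.0, 3.8, -4.7, -1.38, -0.01, -0.0, 1]
[0.0, 3.9, -4.6, -1.38, -0.01, -0.0, 1]
[0.0, 4.0, -4.5, -1.38, -0.01, -0.0, 1]
[0.0, 4.2, -4.4, -1.38, -0.01, -0.0, 1]
[0.0, 4.3, -4.3, -1.38, -0.01, -0.0, 1]
[0.0, 4.4, -4.2, -1.38, -0.01, -0.0, 1]
[0.0, 4.5, -4.1, -1.38, -0.01, -0.0, 1]
[0.0, 4.6
[... 530 characters left out ...]
.38, -0.01, -0.0, 1]
[0.0, 5.6, -2.3, -1.38, -0.01, -0.0, 1]
[0.0, 5.7, -2.2, -1.38, -0.01, -0.0, 1]
[0.0, 5.7, -2.0, -1.38, -0.01, -0.0, 1]
[0.0, 5.8, -1.9, -1.38, -0.01, -0.0, 1]
[0.0, 5.8, -1.7, -1.38, -0.01, -0.0, 1]
[0.0, 5.9, -1.6, -1.38, -0.01, -0.0, 1]
[0.0, 5.9, -1.5, -1.38, -0.01, -0.0, 1]
[0.0, 5.9, -1.3, -1.38, -0.01, -0.0, 1]
[0.0, 6.0, -1.2, -1.38, -0.01, -0.0, 1]
[0.0, 6.0, -1.0, -1.38, -0.01, -0.0, 1]
[0.0, 6.0, -0.9, -1.38, -0.01, -0.0, 1]
[0.0, 6.0, -0.7, -1.38, -0.01, -0.0, 1]
[0.0, 6.1, -0.6, -1.38, -0.01, -0.0, 1]
[0.0, 6.1, -0.4, -1.38, -0.01, -0.0, 1]
[0.0, 6.1, -0.3, -1.38, -0.01, -0.0, 1]
[0.0, 6.1, -0.2, -1.38, -0.01, -0.0, 1]
[0.0, 6.1, -0.0, -1.38, -0.01, -0.0, 1]
```

View pics/p5.png

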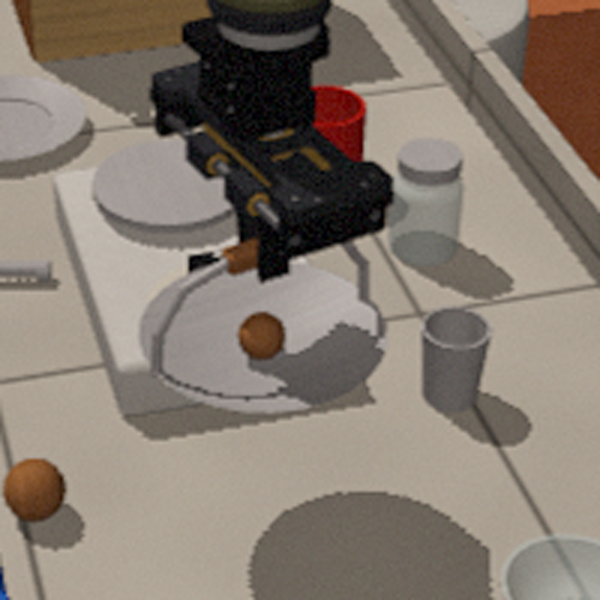

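>>> drive_tool --pt "0 1.5 -4 -1 0 0 1" --pt "0 1.8 -5.8 -1.4 0 0 1" --pt "0 1.9 -5.8 -1.4 0 0 1" --pt "0 2.1 -5.7 -1.4 0 0 1" --pt "0 2.2 -5.7 -1.4 0 0 1"

```text
time_s: 20.98
tcp_pos: [565.8, -105.6, 176.5]
ee_rot: [[-0.005, 0.932, 0.364], [0.005, 0.364, -0.932], [-1.0, -0.003, -0.006]]
ft_force: [0.8, 0.3, -3.5]
opening: 0.181
```

>>> drive_tool --pt "0 2.3 -5.6 -1.4 0 0 1" --pt "0 2.5 -5.6 -1.4 0 0 1" --pt "0 2.6 -5.5 -1.4 0 0 1" --pt "0 2.7 -5.4 -1.4 0 0 1" --pt "0 2.9 -5.4 -1.4 0 0 1"

```text
time_s: 21.6
tcp_pos: [566.4, -72.9, 176.7]
ee_rot: [[-0.004, 0.876, 0.482], [0.005, 0.482, -0.876], [-1.0, -0.002, -0.006]]
ft_force: [0.8, 0.1, -2.0]
opening: 0.18
```

>>> drive_tool --pt "0 3 -5.3 -1.4 0 0 1" --pt "0 3.1 -5.2 -1.4 0 0 1" --pt "0 3.2 -5.2 -1.4 0 0 1" --pt "0 3.4 -5.1 -1.4 0 0 1" --pt "0 3.5 -5 -1.4 0 0 1"

```text
time_s: 22.22
tcp_pos: [566.5, -40.3, 176.8]
ee_rot: [[-0.004, 0.806, 0.592], [0.005, 0.593, -0.806], [-1.0, -0.001, -0.006]]
ft_force: [-0.2, -0.1, -2.7]
opening: 0.178
```

>>> drive_tool --pt "0 3.6 -4.9 -1.4 0 0 1" --pt "0 3.7 -4.8 -1.4 0 0 1" --pt "0 3.8 -4.7 -1.4 0 0 1" --pt "0 3.9 -4.6 -1.4 0 0 1" --pt "0 4 -4.5 -1.4 0 0 1"

```text
time_s: 22.85
tcp_pos: [566.3, -8.0, 177.0]
ee_rot: [[-0.004, 0.721, 0.692], [0.005, 0.692, -0.721], [-1.0, 0.0, -0.006]]
ft_force: [0.1, -0.4, -2.7]
opening: 0.182
```

```bash
python3 - <<'E'
from plan import *
s=imaging.get_image("side"); st()
im=cv2.resize(s["frame"][100:300,230:430,::-1],None,fx=3,fy=3,interpolation=2)
cv2.imwrite("pics/p6.png",im); plan((572,199,176),0,35,1)
E
```

```text
t 22.9 tcp [566.3  -6.5 177.1] jaw -46.05 xax [-0.004  0.006 -1.   ] F [ 0.2  1.5 -1.7] M [ 0.02 -0.06  0.01] open 0.182 q7 -52.0
[0.1, 4.2, -4.1, -1.32, -0.01, -0.01, 1]
[0.1, 4.3, -4.0, -1.32, -0.01, -0.01, 1]
[0.1, 4.4, -3.9, -1.32, -0.01, -0.01, 1]
[0.1, 4.5, -3.8, -1.32, -0.01, -0.01, 1]
[0.1, 4.6, -3.7, -1.32, -0.01, -0.01, 1]
[0.1, 4.6, -3.6, -1.32, -0.01, -0.01, 1]
[0.1, 4.7, -3.5, -1.32, -0.01, -0.01, 1]
[0.1, 4.8, -3.4, -1.32, -0.01, -0.01, 1]
[0.1, 4.9, -3.3, -1.32, -0.01, -0.01, 1]
[0.1, 4.9, -3.2, -1.32, -0.01, -0.01, 1]
[0.1, 5.0, -3.1, -1.32, -0.01, -0.01, 1]
[0.0, 5.1, -2.9, -1.32, -0.01, -0.01, 1]
[0.0, 5.2, -2.8, -1.32, -0.01, -0.01, 1]
[0.0, 5.2, -2.7, -1.32, -0.01, -0.01, 1]
[0.0, 5.3, -2.6, -1.32, -0.01, -0.01, 1]
[0.0, 5.3, -2.5, -1.32, -0.01, -0.01, 1]
[0.0, 5.4, -2.3, -1.32, -0.01, -0.01, 1]
[0.0, 5.4, -2.2, -1.32, -0.01, -0.01, 1]
[0.0, 5.5, -2.1, -1.32, -0.01, -0.01, 1]
[0.0, 5.5, -2.0, -1.32, -0.01, -0.01, 1]
[0.0, 5.6, -1.8, -1.32, -0.01, -0.01, 1]
[0.0, 5.6, -1.7, -1.32, -0.01, -0.01, 1]
[0.0, 5.7, -1.6, -1.32, -0.01, -0.01, 1]
[0.0, 5.7, -1.4, -1.32, -0.01, -0.01, 1]
[0.0, 5.7, -1.3, -1.32, -0.01, -0.01, 1]
[0.0, 5.8, -1.2, -1.32, -0.01, -0.01, 1]
[0.0, 5.8, -1.0, -1.32, -0.01, -0.01, 1]
[0.0, 5.8, -0.9, -1.32, -0.01, -0.01, 1]
[0.0, 5.8, -0.8, -1.32, -0.01, -0.01, 1]
[0.0, 5.8, -0.6, -1.32, -0.01, -0.01, 1]
[0.0, 5.9, -0.5, -1.32, -0.01, -0.01, 1]
[0.0, 5.9, -0.4, -1.32, -0.01, -0.01, 1]
[0.0, 5.9, -0.2, -1.32, -0.01, -0.01, 1]
[0.0, 5.9, -0.1, -1.32, -0.01, -0.01, 1]
[0.0, 5.9, 0.0, -1.32, -0.01, -0.01, 1]
```

View pics/p6.png

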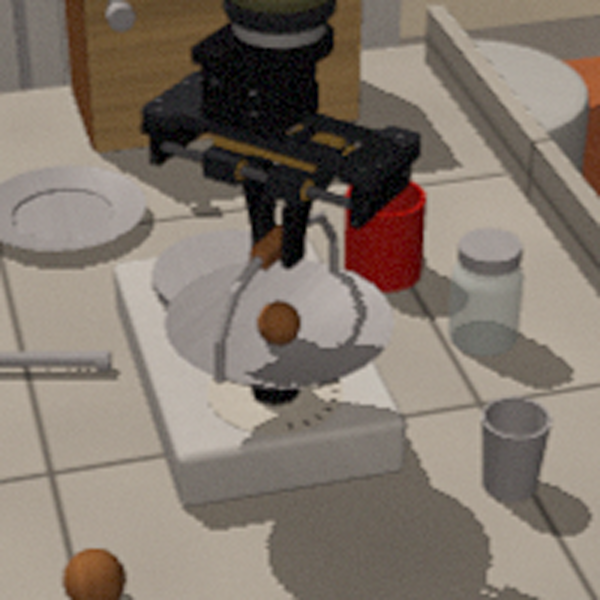

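>>> drive_tool --pt "0 3 -3 -1.3 0 0 1" --pt "0 4.3 -4 -1.3 0 0 1" --pt "0 4.4 -3.9 -1.3 0 0 1" --pt "0 4.5 -3.8 -1.3 0 0 1" --pt "0 4.6 -3.7 -1.3 0 0 1"

```text
time_s: 23.52
tcp_pos: [567.1, 22.5, 177.2]
ee_rot: [[-0.004, 0.631, 0.775], [0.005, 0.775, -0.631], [-1.0, 0.001, -0.007]]
ft_force: [1.4, -0.3, -2.8]
opening: 0.18
```

>>> drive_tool --pt "0 4.6 -3.6 -1.3 0 0 1" --pt "0 4.7 -3.5 -1.3 0 0 1" --pt "0 4.8 -3.4 -1.3 0 0 1" --pt "0 4.9 -3.3 -1.3 0 0 1" --pt "0 4.9 -3.2 -1.3 0 0 1"

```text
time_s: 24.15
tcp_pos: [567.7, 54.0, 177.4]
ee_rot: [[-0.004, 0.533, 0.846], [0.005, 0.846, -0.533], [-1.0, 0.002, -0.006]]
ft_force: [-0.1, 0.5, -2.6]
opening: 0.179
```

>>> drive_tool --pt "0 5 -3.1 -1.3 0 0 1" --pt "0 5.1 -2.9 -1.3 0 0 1" --pt "0 5.2 -2.8 -1.3 0 0 1" --pt "0 5.2 -2.7 -1.3 0 0 1" --pt "0 5.3 -2.6 -1.3 0 0 1"

```text
time_s: 24.78
tcp_pos: [568.1, 85.5, 177.6]
ee_rot: [[-0.004, 0.426, 0.905], [0.005, 0.905, -0.426], [-1.0, 0.003, -0.006]]
ft_force: [-0.5, -0.4, -3.1]
opening: 0.173
```

>>> drive_tool --pt "0 5.3 -2.5 -1.3 0 0 1" --pt "0 5.4 -2.3 -1.3 0 0 1" --pt "0 5.4 -2.2 -1.3 0 0 1" --pt "0 5.5 -2.1 -1.3 0 0 1" --pt "0 5.5 -2 -1.3 0 0 1"

```text
time_s: 25.4
tcp_pos: [568.2, 116.9, 177.7]
ee_rot: [[-0.004, 0.313, 0.95], [0.005, 0.95, -0.313], [-1.0, 0.004, -0.006]]
ft_force: [1.0, 0.6, -3.2]
opening: 0.179
```

```bash
python3 - <<'E'
from plan import *
st(); plan((572,199,176),0,14,1)
E
```

```text
t 25.4 tcp [568.2 116.9 177.7] jaw -18.26 xax [-0.004  0.005 -1.   ] F [ 1.   0.6 -3.2] M [ 0.   -0.07  0.03] open 0.179 q7 -38.5
[0.2, 5.7, -1.6, -1.3, -0.02, -0.02, 1]
[0.1, 5.7, -1.4, -1.3, -0.02, -0.02, 1]
[0.1, 5.7, -1.3, -1.3, -0.02, -0.02, 1]
[0.1, 5.8, -1.2, -1.3, -0.02, -0.02, 1]
[0.1, 5.8, -1.1, -1.3, -0.02, -0.02, 1]
[0.1, 5.8, -0.9, -1.3, -0.02, -0.02, 1]
[0.1, 5.8, -0.8, -1.3, -0.02, -0.02, 1]
[0.1, 5.8, -0.7, -1.3, -0.02, -0.02, 1]
[0.1, 5.8, -0.5, -1.3, -0.02, -0.02, 1]
[0.1, 5.9, -0.4, -1.3, -0.02, -0.02, 1]
[0.1, 5.9, -0.3, -1.3, -0.02, -0.02, 1]
[0.1, 5.9, -0.1, -1.3, -0.02, -0.02, 1]
[0.1, 5.9, 0.0, -1.3, -0.02, -0.02, 1]
[0.1, 5.9, 0.1, -1.3, -0.02, -0.02, 1]
```

>>> drive_tool --pt "0.2 5.7 -1.6 -1.3 0 0 1" --pt "0.2 5.7 -1.4 -1.3 0 0 1" --pt "0.2 5.7 -1.3 -1.3 0 0 1" --pt "0.2 5.8 -1.2 -1.3 0 0 1" --pt "0.2 5.8 -1.1 -1.3 0 0 1"

```text
time_s: 26.02
tcp_pos: [569.6, 148.3, 176.8]
ee_rot: [[-0.004, 0.196, 0.981], [0.005, 0.981, -0.196], [-1.0, 0.004, -0.005]]
ft_force: [0.6, 0.5, -2.7]
opening: 0.182
```

>>> drive_tool --pt "0.2 5.8 -0.9 -1.3 0 0 1" --pt "0.2 5.6 -0.8 -1.3 0 0 1" --pt "0.2 5.2 -0.6 -1.3 0 0 1" --pt "0.2 4.6 -0.4 -1.3 0 0 1" --pt "0.2 4 -0.3 -1.3 0 0 1"

```text
time_s: 26.65
tcp_pos: [570.5, 175.6, 175.8]
ee_rot: [[-0.004, 0.076, 0.997], [0.005, 0.997, -0.076], [-1.0, 0.005, -0.005]]
ft_force: [-0.7, -0.2, -2.2]
opening: 0.18
```

```bash
python3 - <<'E'
from plan import *
st(); plan((572,199,176),0,5,1)
E
```

```text
t 26.65 tcp [570.5 175.6 175.8] jaw -4.33 xax [-0.004  0.005 -1.   ] F [-0.7 -0.2 -2.2] M [-0.04 -0.13 -0.02] open 0.18 q7 -31.6
[-0.0, 4.7, -0.1, -0.87, -0.05, -0.06, 1]
[-0.0, 4.7, 0.0, -0.87, -0.05, -0.06, 1]
[-0.0, 4.7, 0.1, -0.87, -0.05, -0.06, 1]
[-0.0, 4.7, 0.2, -0.87, -0.05, -0.06, 1]
[-0.0, 4.7, 0.2, -0.87, -0.05, -0.06, 1]
```

>>> drive_tool --pt "0 3.8 0.1 -0.9 -0.1 -0.1 1" --pt "0 3.5 0.1 -0.9 -0.1 -0.1 1" --pt "0 3 0.2 -0.9 -0.1 -0.1 1" --pt "0 2.5 0.2 -0.8 0 -0.1 1" --pt "0 2.2 0.2 -0.8 0 0 1"

```text
time_s: 27.28
tcp_pos: [572.1, 191.6, 175.8]
ee_rot: [[0.001, -0.005, 1.0], [-0.003, 1.0, 0.005], [-1.0, -0.003, 0.001]]
ft_force: [-0.7, 1.0, -2.3]
opening: 0.184
```

>>> drive_tool --pt "0 2 0 0 0 0 1" --pt "0.5 1.6 0 0 0 0 1" --pt "1 1.2 0 0 0 0 1" --pt "1.5 0.8 0 0 0 0 1" --pt "2 0.4 0 0 0 0 1"

```text
time_s: 27.9
tcp_pos: [572.2, 197.8, 170.5]
ee_rot: [[0.001, -0.005, 1.0], [-0.003, 1.0, 0.005], [-1.0, -0.003, 0.001]]
ft_force: [0.4, 0.2, -2.2]
opening: 0.178
```

```bash
python3 - <<'E'
from plan import *
s=imaging.get_image("side"); t=imaging.get_image("top"); st()
im=cv2.resize(s["frame"][90:260,230:430,::-1],None,fx=3.5,fy=3.5,interpolation=2)
cv2.imwrite("pics/p7.png",im); plan((572,199,152),0,5,1)
crop(t,190,150,150,130,4.6,"pics/p7t.png")
E
```

```text
t 28.0 tcp [572.  197.7 170.3] jaw 0.26 xax [ 0.    -0.003 -1.   ] F [ 0.3 -0.2 -1.2] M [ 0.02 -0.08  0.03] open 0.183 q7 -30.2
[3.7, 0.3, -0.0, 0.05, 0.01, 0.03, 1]
[3.7, 0.3, -0.0, 0.05, 0.01, 0.03, 1]
[3.7, 0.3, -0.0, 0.05, 0.01, 0.03, 1]
[3.7, 0.3, -0.0, 0.05, 0.01, 0.03, 1]
[3.7, 0.3, -0.0, 0.05, 0.01, 0.03, 1]
```

View pics/p7.png

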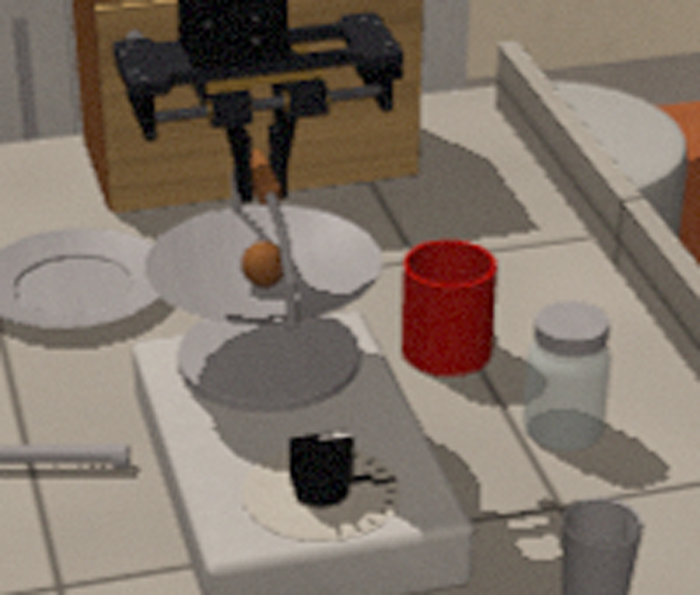

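View pics/p7t.png

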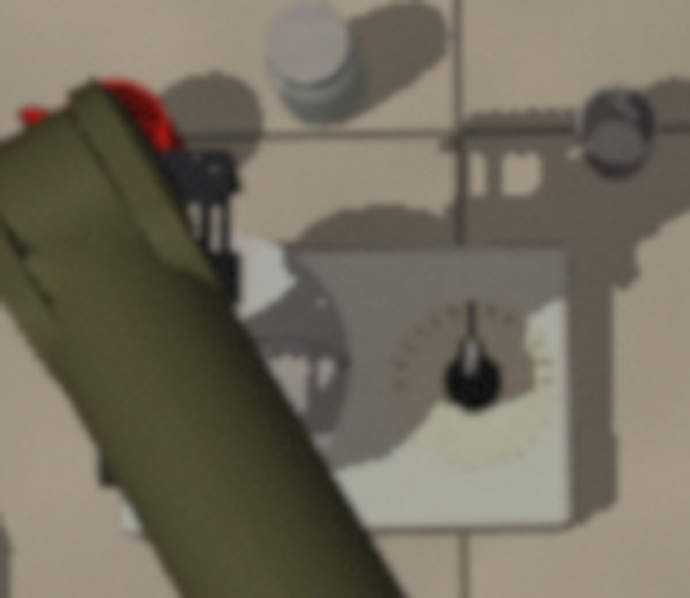

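>>> drive_tool --pt "2 0.6 0 0 0 0 1" --pt "3 0.5 0 0 0 0 1" --pt "3 0.3 0 0 0 0 1" --pt "3 0 0 0 0 0 1" --pt "2 0 0 0 0 0 1"

```text
time_s: 28.62
tcp_pos: [572.0, 199.0, 156.3]
ee_rot: [[0.0, -0.004, 1.0], [-0.003, 1.0, 0.004], [-1.0, -0.003, 0.0]]
ft_force: [-0.4, -0.1, -2.1]
opening: 0.179
```

>>> drive_tool --pt "1 0 0 0 0 0 1" --pt "0 0 0 0 0 0 1" --pt "0 0 0 0 0 0 1" --pt "0 0 0 0 0 0 1" --pt "0 0 0 0 0 0 1"

```text
time_s: 29.25
tcp_pos: [572.1, 199.0, 155.4]
ee_rot: [[0.001, -0.004, 1.0], [-0.003, 1.0, 0.004], [-1.0, -0.003, 0.001]]
ft_force: [0.6, -0.5, -2.8]
opening: 0.175
```

```bash
python3 - <<'E'
from plan import *
s=imaging.get_image("side"); t=imaging.get_image("top"); st()
S=manip.sense(); p=S["tcp_pos"]
im=cv2.resize(s["frame"][110:240,240:370,::-1],None,fx=5,fy=5,interpolation=2)
P=lambda q:((proj(s,q)-[240,110]+.5)*5).astype(int)
def circ(c,r,z,col): cv2.polylines(im,[np.array([P((c[0]+r*np.cos(a),c[1]+r*np.sin(a),z)) for a in np.linspace(0,6.28,60)])],True,col,1)
h=p[2]-44; print("underside",h)
circ(p[:2],88,h+26,(0,0,255)); circ((572,199),70,75,(0,255,0)); circ(p[:2],45,h,(255,0,0))
w=P((p[0],p[1],h+24)); cv2.circle(im,tuple(w),3,(255,255,0),-1); print("exp walnut",w)
cv2.imwrite("pics/p8.png",im)
print([(round(d["score"],2),d["position"],unproj(s,d["position"],h+24).round(1)) for d in models.cut_out("walnut_center","side")])
E
```

```text
t 29.35 tcp [572.2 198.9 155.4] jaw 0.25 xax [ 0.001 -0.003 -1.   ] F [-0.1  0.  -3.2] M [-0.06 -0.12 -0.01] open 0.179 q7 -30.7
underside 111.37748551386676
exp walnut [328 305]
[(0.92, [282.4, 342.1], array([ 400.8, -365.2,  135.4])), (0.72, [258.8, 293.8], array([ 380.4, -232.1,  135.4]))]
```

View pics/p8.png

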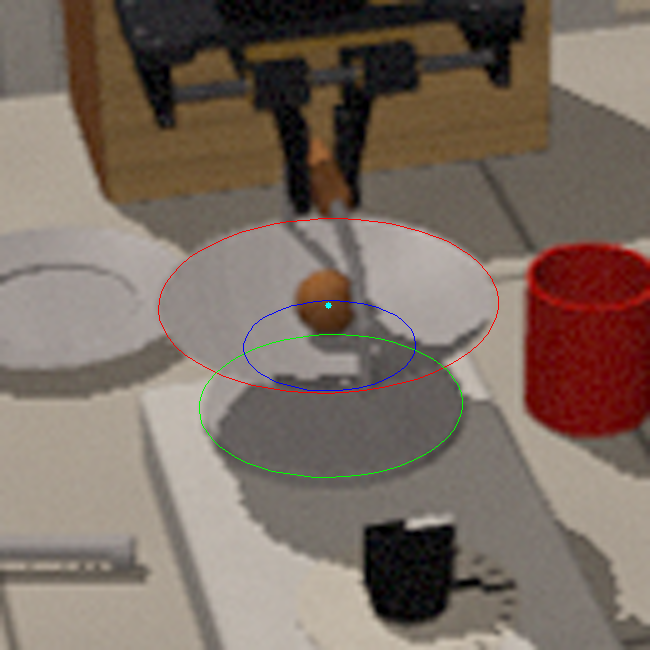

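The plate rim and pan match the projected circles (both centred), the walnut is central at crop (325,302), and the clearance is about 36 mm. One more still call, then I hand in.

>>> drive_tool --pt "0 0 0 0 0 0 1" --pt "0 0 0 0 0 0 1" --pt "0 0 0 0 0 0 1" --pt "0 0 0 0 0 0 1" --pt "0 0 0 0 0 0 1"

```text
time_s: 30.02
tcp_pos: [572.1, 198.9, 155.3]
ee_rot: [[0.001, -0.004, 1.0], [-0.003, 1.0, 0.004], [-1.0, -0.003, 0.001]]
ft_force: [0.2, -1.0, -1.6]
opening: 0.179
```

```bash
python3 - <<'E'
from plan import *
s=imaging.get_image("side"); st(); crop(s,240,110,130,130,5,"pics/p9.png"); print(manip.hand_in())
E
```

```text
t 30.07 tcp [572.1 199.  155.3] jaw 0.25 xax [ 0.001 -0.003 -1.   ] F [-0.7 -0.3 -2.7] M [-0.03 -0.08  0.02] open 0.176 q7 -30.7
the job is handed in; nothing more can be done
None
```

View pics/p9.png

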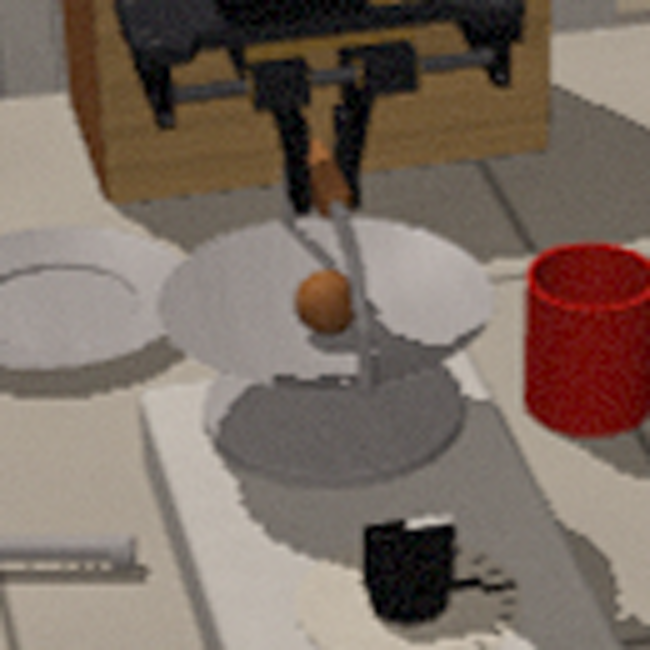

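I turned the knob about 71° so its pointer stands at the big zero mark. Then I lifted the steel plate by its wooden grip, turned it so the handle runs along the scale's long side, and handed in at 30 s still holding it over the pan.

**Last checks:**
- **Knob:** the pointer lines up with the zero mark in both cameras. In the top view it may be off by about 1.5°.
- **Plate:** it is level to within 0.2°, with the handle about 0.3° off the scale's long side. The projected rim and pan circles match the picture, and the plate is about 36 mm clear of the pan.
- **Grip and walnut:** the grip is steady at about 16 mm opening, and the walnut sits in the middle.
- **Other things:** everything else still in view looks untouched.

**Disagreed:**
- **Gripper height:** the gripper showed about 33 mm higher in the pictures than its reported height. My first close on the knob therefore missed above it. I allowed for the 33 mm in every later move, and both grasps then held.
- **Walnut detection:** the network missed the walnut in the plate in the last picture, so I checked its position by eye.

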